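Change the sealer blade, load punnets and start

ROBOT

A 6-joint arm with a two-finger parallel gripper is mounted at the origin on the work surface. World frame = base frame: x ahead of the robot, y to its left, z up, the work surface at z = 0. Lengths are in m, angles in degrees, forces in N, time in s.
With the tool pointing down it reaches from about 0.25 to 0.8 m from the base axis. Payload 3.9 kg.
Tool frame: the origin (TCP) lies midway between the tips of the shut fingers; the grasp point (between the pads) lies grip_point_offset behind it (grip_point_offset is the distance from the TCP to the grasp point, in m); z points along the fingers, x is the direction in which the jaws open and shut, and the axes are right-handed (so a half turn about z gives the same grasp; the last joint's range is limited). The gripper opens to 85 mm and grips with 20 to 120 N. Pads are 22 mm wide; open, the fingers measure 114 mm over their backs; the gripper's body (76 mm by 85 mm) begins 54 mm behind the grasp point. The pads swing forward as they close: fully open they stand 13 mm farther back than shut.
Start: joints at [-66.062, 14.897, -7.913, 67.191, 0, 90], TCP at [0.213, -0.48, 0.231] pointing down, gripper open.
Joint ranges: [-159.42, 159.42], [-47.68, 98.78], [-73.54, 78.23], [-108.79, 121.32], [-90, 84.71], [-180, 180]. Speed limits (degrees/s): [147.25, 147.25, 180, 180, 180, 180].

INTERFACE

Orientations are given as a 3x3 rotation matrix whose columns are the frame's x, y, z axes.
In Python, from rig import observe, read_camera, camera_model, close_job, grip_point_offset gives the robot as it stands. The module is installed in compiled form; this text tells all that it offers.
- The arm moves only by the tool jog_arm, never from a script. Its argument "plan" is a list of rows, each an object of numbers: "tx", "ty", "tz": the shift along the world's x, y, z in cm; "twist": the turn about the world's z in degrees; "fingers": the gripper's target within -1 to 1 (fully open at 1, half-way at 0, shut at -1). A call has 1 to 20 rows; each row shifts and turns the commanded pose from where the row before left it; what a row does not reach is not made up. A row lasts 1/10 s, in which the tool goes at most 50 mm and 8.59 degrees, less where a joint would pass 70% of its speed; a pose out of reach is approached as far as the arm can. A call is refused whole if a number of a shift passes 5 or a number of a turn 8.59, either way. A call with a gripper value outside its range is refused whole. The fingers move at their own pace and stop on an object; "newtons" is the grip in N (left out, the last holds). Time passes only in rows, so rows that do not move let the fingers close. It gives the time, the measured TCP pose, the force and the opening at its end, in the units of the state.
- observe(): the state, without advancing time (a new reading comes with each control period).
- read_camera(name): name is "side" or "top"; returns (picture, depth): 480x640x3 uint8, blue, green, red; 480x640 float32, m along the optical axis (not along the pixel's ray), 0 where there is no reading.
- camera_model(name): a dict with "K" (3x3 intrinsics, pixels), "k1" (the pictures are not rectified: a ray, as slopes to the right and down, at radius r is drawn at 1 + k1 r^2 times it, then the intrinsics apply), "R" (3x3) and "t" (3): a world point X has camera coordinates R X + t. Camera axes: x right, y down, z forward; pixel columns grow to the right and rows downward; lengths in m; the calibration is good to about 2 mm. A picture is of the moment at which its call begins. camera_model takes no time and is no camera call.
- close_job(): hands the job in, once; it reports no verdict.
The state is a dict: "time": time; "joint_pos": joint angles; "qd": joint speeds; "tau": joint torques, N m; "position": TCP position; "orientation": TCP orientation; "wrist_force": force on the tool from outside, world axes, zero at the start; "moment": the same for the moment, N m; "grip_width": finger opening in m.
Only numpy, scipy, OpenCV 4.12 (cv2) and the standard library are available. Lean on these libraries where they do the work, as an engineer would, in place of code of your own. Each camera call takes 0.05 s, during which the arm holds its last target.

TASK

Change the film sealer's blade and start a batch: put the worn blade from the blade rest into the used-blade tray, lay the new blade from the table flat along the rest's bar with its notch over the pin, and stand every punnet of mushrooms flat in a bay of its own in the sealing bed, square to the bay. When all that is in place, press the keys fully down one at a time in this order: the large round power key, the square seal key, the long start key; never press the small round clear key. Leave the loose things around where they are.

Things in the scene. Friction and masses are not known exactly. Their poses are not given: they have to be found in the camera images.
- punnet0: carton punnet of mushrooms (all punnets alike; some may be absent, then there is no reading): closed-sided box 110 mm (its x) by 70 mm (its y), 42 mm tall, mushrooms up to about 46 mm, about 220 g. A stiff carrying handle stands up along its middle: a cardboard bar 80 mm long along x, 12 mm thick along y, between 71 and 85 mm above the underside, open beneath between two end posts; grip it from above across its 12 mm. Origin: centre of the underside, z up.
- punnet1: carton punnet of mushrooms (all punnets alike; some may be absent, then there is no reading): closed-sided box 110 mm (its x) by 70 mm (its y), 42 mm tall, mushrooms up to about 46 mm, about 220 g. A stiff carrying handle stands up along its middle: a cardboard bar 80 mm long along x, 12 mm thick along y, between 71 and 85 mm above the underside, open beneath between two end posts; grip it from above across its 12 mm. Origin: centre of the underside, z up.
- punnet2: carton punnet of mushrooms (all punnets alike; some may be absent, then there is no reading): closed-sided box 110 mm (its x) by 70 mm (its y), 42 mm tall, mushrooms up to about 46 mm, about 220 g. A stiff carrying handle stands up along its middle: a cardboard bar 80 mm long along x, 12 mm thick along y, between 71 and 85 mm above the underside, open beneath between two end posts; grip it from above across its 12 mm. Origin: centre of the underside, z up.
- punnet3: carton punnet of mushrooms (all punnets alike; some may be absent, then there is no reading): closed-sided box 110 mm (its x) by 70 mm (its y), 42 mm tall, mushrooms up to about 46 mm, about 220 g. A stiff carrying handle stands up along its middle: a cardboard bar 80 mm long along x, 12 mm thick along y, between 71 and 85 mm above the underside, open beneath between two end posts; grip it from above across its 12 mm. Origin: centre of the underside, z up.
- bay0 (a point): centre of the floor of the bay at the bed's -x, -y corner (65 mm from the bed's middle along x, 45 mm along y); x along the bed's long side, z up. The fixed aluminium sealing bed is 270 by 190 mm with four open shallow bays in two rows of two; bay floors are 10 mm above the table, the outer rim 18 mm, the 6 mm wide ribs between bays 16 mm. Each bay is about 124 by 84 mm inside, long side along x, and takes one punnet lying the same way.
- bay1 (a point): centre of the floor of the bay at the bed's +x, -y corner (65 mm from the bed's middle along x, 45 mm along y); x along the bed's long side, z up.
- bay2 (a point): centre of the floor of the bay at the bed's -x, +y corner (65 mm from the bed's middle along x, 45 mm along y); x along the bed's long side, z up.
- bay3 (a point): centre of the floor of the bay at the bed's +x, +y corner (65 mm from the bed's middle along x, 45 mm along y); x along the bed's long side, z up.
- blade: the new blade: flat dark steel film blade lying on the table, 100 mm (its x) by 28 mm (its y), 5 mm thick, 100 g, with an open-ended notch 10 mm wide and 16 mm deep cut into the middle of its +x end; with the blade in place the pin's axis crosses the blade's centre line about 39 mm from the origin towards +x (5 mm out from the notch's bottom). Grip it across its 28 mm width. Origin: centre of the underside.
- old_blade: the worn blade, of the same shape and size as the new one; it lies on the blade rest at the start with its notch over the pin. Origin: centre of the underside.
- tray_mid (a point): middle of the floor of the fixed used-blade tray: flat tray with white floor 2 mm above the table and a thin steel rim 6 mm above the table, 135 mm (x) by 80 mm (y) outside, 127 by 72 mm inside. A blade laid along it leaves 22 mm to the rim on each side: let it go a few mm above the floor if the fingers are wider
- pin (a point): the axis of the locating pin at the top surface of the fixed blade rest's bar. The rest: white foot plate 150 by 56 mm, 6 mm thick, with an aluminium bar 104 mm long and 20 mm wide on it, whose flat top is 16 mm above the table; the single steel pin, 6 mm in diameter, rises 10.5 mm above the bar, 13 mm from one end. Axes: z up; x along the bar, so that the rest's middle lies 39 mm towards -x. The blade lies on the bar, along it, its notch around the pin, its body towards -x.
- top_power (a point): middle of the top face of the white large round key, 32 mm in diameter: the power key; 56 mm above the table when up (8 mm above its block). The key panel: fixed grey plate 130 by 130 mm with four black key blocks (52 mm square, tops 48 mm above the table) in two rows of two, 56 mm apart; which key stands in which place differs from start to start.
- key_power (a joint): travel of the power key: 0 up, 0.006 m fully down; springs back by itself; it starts to move at 1.5 N and takes 5 N to be fully down, counts as pressed beyond 4 mm (about 4 N)
- top_seal (a point): middle of the top face of the white square key, 24 mm: the seal key; 56 mm above the table when up (8 mm above its block).
- key_seal (a joint): travel of the seal key: 0 up, 0.006 m fully down; springs back by itself; it starts to move at 1.5 N and takes 5 N to be fully down, counts as pressed beyond 4 mm (about 4 N)
- top_start (a point): middle of the top face of the white long bar key, 44 by 16 mm: the start key; 56 mm above the table when up (8 mm above its block).
- key_start (a joint): travel of the start key: 0 up, 0.006 m fully down; springs back by itself; it starts to move at 1.5 N and takes 5 N to be fully down, counts as pressed beyond 4 mm (about 4 N)
- key_clear (a joint): travel of the clear key: 0 up, 0.006 m fully down; springs back by itself; it starts to move at 1.5 N and takes 5 N to be fully down, counts as pressed beyond 4 mm (about 4 N); small white round key, 14 mm in diameter, on the remaining block of the key panel, not to be pressed
- garlic: white garlic bulb, 52 mm across, 52 mm tall; a bystander to leave alone. Origin: centre of the underside
- onion: brown onion, 60 mm across, 56 mm tall; a bystander to leave alone. Origin: centre of the underside
- beet: dark beetroot, 54 mm across, 43 mm tall; a bystander to leave alone. Origin: centre of the underside
- jar: glass jar with white lid, 56 mm across, 85 mm tall; a bystander to leave alone. Origin: centre of the underside
- courgette: dark green courgette lying along its y, 36 mm thick, about 190 mm long; a bystander to leave alone. Origin: centre of the underside
Mind the look-alikes: they are no part of the job. What is shaped like the blade but turquoise is not meant. What is shaped like the punnet2 but blue is not meant.

How it is judged (in metres and radians):
On the way, in this order (a step that is already met when the one before it is completed fails the run):
1. the worn blade lies in the tray, the new one on its rest with the notch over the pin and every punnet stands in a bay, all let go (x of pin in the frame of blade between 0.033 and 0.045 m and y of pin in the frame of blade between -0.004 and 0.004 m and z of pin in the frame of blade between -0.0025 and 0.0075 m and angle between the x axis of blade and the x axis of pin, either way round below 0.12 rad and angle between the z axis of blade and the z axis of pin, either way round below 0.06 rad and horizontal distance between old_blade and tray_mid below 0.03 m and z of old_blade in the frame of tray_mid below 0.008 m and angle between the z axis of old_blade and the z axis of tray_mid, either way round below 0.1 rad and (horizontal distance between punnet0 and bay0 below 0.015 m or horizontal distance between punnet0 and bay1 below 0.015 m or horizontal distance between punnet0 and bay2 below 0.015 m or horizontal distance between punnet0 and bay3 below 0.015 m) and z of each of punnet0, punnet1, punnet2, punnet3 in the frame of bay0 below 0.0035 m and angle between each of punnet0, punnet1, punnet2, punnet3's own z axis and vertical below 0.06 rad and angle between the x axis of each of punnet0, punnet1, punnet2, punnet3 and the x axis of bay0, either way round below 0.2 rad and (horizontal distance between punnet1 and bay0 below 0.015 m or horizontal distance between punnet1 and bay1 below 0.015 m or horizontal distance between punnet1 and bay2 below 0.015 m or horizontal distance between punnet1 and bay3 below 0.015 m) and (horizontal distance between punnet2 and bay0 below 0.015 m or horizontal distance between punnet2 and bay1 below 0.015 m or horizontal distance between punnet2 and bay2 below 0.015 m or horizontal distance between punnet2 and bay3 below 0.015 m) and (horizontal distance between punnet3 and bay0 below 0.015 m or horizontal distance between punnet3 and bay1 below 0.015 m or horizontal distance between punnet3 and bay2 below 0.015 m or horizontal distance between punnet3 and bay3 below 0.015 m) and contact force between the fingers and blade below 0.3 N and contact force between the fingers and old_blade below 0.3 N and contact force between the fingers and punnet0 below 0.3 N and contact force between the fingers and punnet1 below 0.3 N and contact force between the fingers and punnet2 below 0.3 N and contact force between the fingers and punnet3 below 0.3 N), for 0.3 s.
2. the power key is pressed, the others up (value of joint key_power above 0.004 m and value of joint each of key_seal, key_start, key_clear below 0.002 m), for 0.05 s.
3. the seal key is pressed, the others up (value of joint key_seal above 0.004 m and value of joint each of key_power, key_start, key_clear below 0.002 m), for 0.05 s.
4. the start key is pressed, the others up (value of joint key_start above 0.004 m and value of joint each of key_power, key_seal, key_clear below 0.002 m), for 0.05 s.
At the end, for the whole second after the job is handed in: Worn blade flat in the tray (30 mm of its middle); new blade flat on the bar (2.5 mm, 0.06 rad), in line within 0.12 rad, pin 33-45 mm along, 4 mm across; punnets on bay floors (15 mm of centre, 3.5 mm high, 0.2 rad of square, 0.06 rad of upright); keys up; all let go and at rest (all of step 1 and value of joint each of key_power, key_seal, key_start, key_clear below 0.002 m and linear speed of each of blade, old_blade, punnet0, punnet1, punnet2, punnet3 below 0.02 m/s); the robot touches nothing.
It fails at once if the small round clear key is pressed (value of joint key_clear above 0.003 m).
It fails at once if a bystander is pushed more than 6 cm away (distance of any of garlic, onion, beet, jar, courgette from where it was at the start of the episode above 0.06 m).
Of punnet0, punnet1, punnet2, punnet3 only 2 to 4 are there at a start; the rules pass over those that are not, and their reading is None.
At some moment in a run one of punnet0, punnet1, punnet2, punnet3 may be knocked a few centimetres aside while the robot is not near it.
Once in a run the grip may slacken for a moment while it holds something.
It also fails if it takes over 210 s, if anything falls off the work surface, if the arm or the gripper's body presses on something with over 40 N, if the wrist force passes 120 N, or if a joint passes its speed limit or range.

## Working session

There is one attempt and no reset: what is moved stays moved. The work goes in short steps, Python scripts to look and compute and a tool call to move; the robot and the scene stay as the last step left them, time stands still between calls to the robot, and variables do not carry over. Pictures are saved under pics/ and viewed, and the job is handed in when it is done.

Besides the shell and the picture viewer there is one more tool, called after "Request:" by a JSON object that holds its "op" and its "data". jog_arm: Moves the arm, as the interface text tells. Its arguments: {"type":"object","properties":{"plan":{"type":"array"},"newtons":{"type":"number"}},"required":["plan"]}

```bash
ls; mkdir -p pics; python3 - <<'E'
from rig import *
import cv2,json
import rig
s=observe();print(s)
g=rig.grip_point_offset; print(g() if callable(g) else g)
for n in("side","top"):
    m=camera_model(n);print(n,m)
    p,d=read_camera(n);cv2.imwrite(f"pics/{n}0.png",p)
    import numpy as np
    np.save(f"pics/{n}0d.npy",d)
E
```

```text
pics
{'time': 0.0, 'joint_pos': array([-6.60628560e+01,  1.49377093e+01, -7.98824695e+00,  6.71910978e+01,
       -1.45490177e-03,  9.00018409e+01]), 'qd': array([ 0.0091073 , -0.02317597,  0.09050336, -0.01689501,  0.07781516,
       -0.04259852]), 'tau': array([ 9.54612074e-05, -4.05682540e+01,  2.53920078e+01,  1.88210170e-02,
        2.24260698e-04, -2.59088495e-06]), 'position': array([ 0.21271475, -0.47919925,  0.23043041]), 'orientation': array([[ 4.05703986e-01, -9.14004130e-01, -8.52115094e-04],
       [-9.14002244e-01, -4.05704880e-01,  1.85696153e-03],
       [-2.04297776e-03,  2.54584132e-05, -9.99997913e-01]]), 'wrist_force': array([ 0.53027598,  0.1106126 , -0.05716071]), 'moment': array([-0.03150462, -0.01256058, -0.05050708]), 'grip_width': 0.08549381803403819}
0.0187
side {'K': array([[450.93520148,   0.        , 327.02689579],
       [  0.        , 450.93520148, 239.51143076],
       [  0.        ,   0.        ,   1.        ]]), 'k1': -0.020377342705894728, 'R': array([[ 0.96996568, -0.24304886, -0.00968681],
       [-0.15761533, -0.59768559, -0.78608482],
       [ 0.18526735,  0.76400208, -0.61804274]]), 't': array([-0.48913288,  0.12373005,  0.98441785])}
top {'K': array([[458.89222913,   0.        , 320.3070121 ],
       [  0.        , 458.89222913, 241.45229577],
       [  0.        ,   0.        ,   1.        ]]), 'k1': -0.04424023648865462, 'R': array([[-0.00655589, -0.9999775 ,  0.00142315],
       [-0.99214034,  0.00632665, -0.12497005],
       [ 0.12495823, -0.00223125, -0.99215949]]), 't': array([0.01630278, 0.48113378, 1.04854692])}
```

View pics/top0.png

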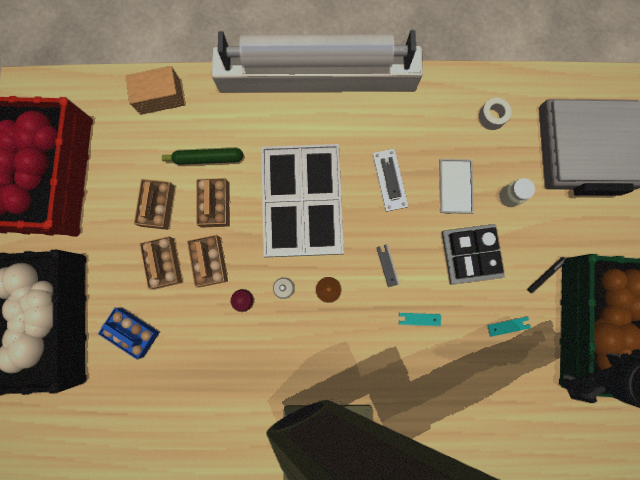

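View pics/side0.png

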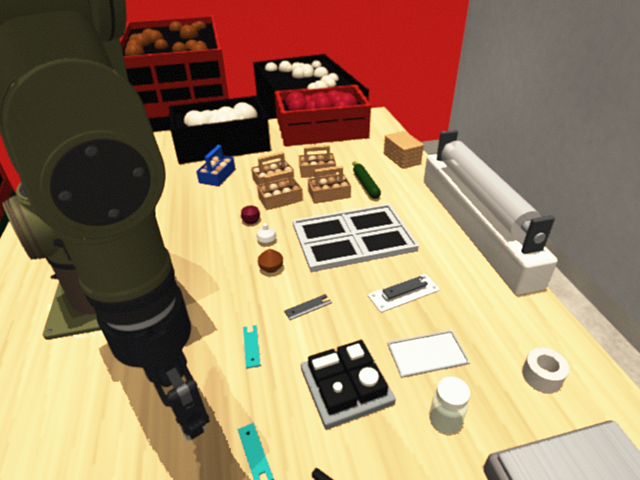

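Top view: the four brown punnets are near (155,204), (212,202), (160,262) and (207,261). The bed is at (302,200), the rest with the worn blade at (390,180), the new blade at (386,265), the tray at (456,186) and the panel at (474,254). The look-alikes are the turquoise blades at (419,319) and (509,327) and the blue punnet at (129,332). Next I enlarge these to confirm them.

```bash
cat > h.py <<'E'
import numpy as np,cv2
from rig import *
M={n:camera_model(n) for n in("top","side")}
def ray(n,uv):
    m=M[n];K=m["K"];uv=np.atleast_2d(np.asarray(uv,float))
    d=np.array([m["k1"],0,0,0,0.])
    p=cv2.undistortPoints(uv.reshape(-1,1,2),K,d).reshape(-1,2)
    D=np.c_[p,np.ones(len(p))]@m["R"]
    return -m["R"].T@m["t"],D
def cast(n,uv,z):
    C,D=ray(n,uv);s=(z-C[2])/D[:,2]
    return C+D*s[:,None]
def proj(n,X):
    m=M[n];r,_=cv2.Rodrigues(m["R"])
    return cv2.projectPoints(np.atleast_2d(np.asarray(X,float)).reshape(-1,1,3),r,m["t"],m["K"],np.array([m["k1"],0,0,0,0.]))[0].reshape(-1,2)
def crop(p,u0,v0,u1,v1,f,name):
    c=cv2.resize(p[v0:v1,u0:u1],None,fx=f,fy=f,interpolation=cv2.INTER_CUBIC);cv2.imwrite("pics/"+name,c)
E
python3 - <<'E'
from h import *
p=cv2.imread("pics/top0.png")
crop(p,360,140,520,260,5,"c1.png");crop(p,360,200,540,340,4,"c2.png");crop(p,90,140,250,300,4,"c3.png")
for u,v in[(155,204),(212,202),(160,262),(207,261),(302,200),(390,180),(386,265),(456,186),(474,254)]:print((u,v),cast("top",(u,v),0)[0].round(3))
print(-M["top"]["R"].T@M["top"]["t"],-M["side"]["R"].T@M["side"]["t"])
E
```

```text
(155, 204) [0.58  0.418 0.   ]
(212, 202) [0.584 0.278 0.   ]
(160, 262) [0.437 0.401 0.   ]
(207, 261) [0.439 0.286 0.   ]
(302, 200) [0.587 0.057 0.   ]
(390, 180) [ 0.637 -0.16   0.   ]
(386, 265) [ 0.427 -0.144  0.   ]
(456, 186) [ 0.621 -0.323  0.   ]
(474, 254) [ 0.452 -0.359  0.   ]
[0.34643454 0.01559802 1.10042989] [ 0.31156337 -0.79702881  0.70093647]
```

View pics/c1.png

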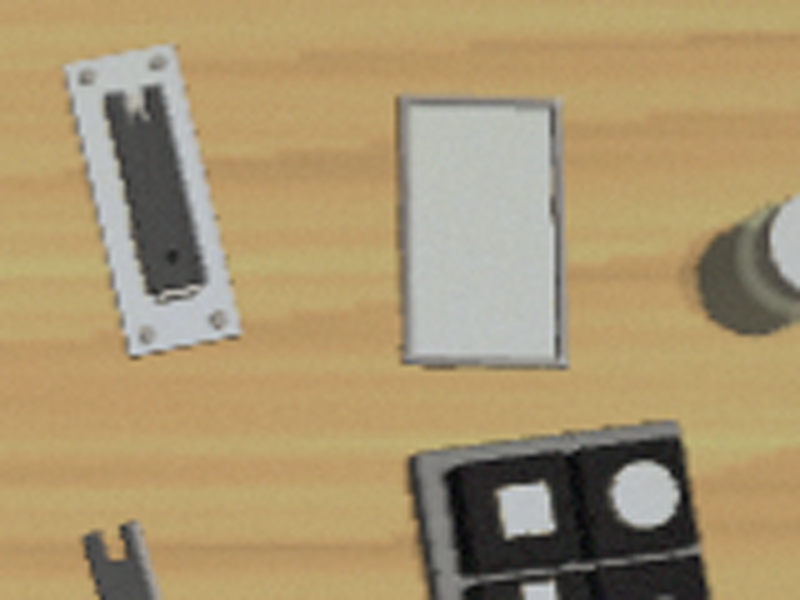

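View pics/c2.png

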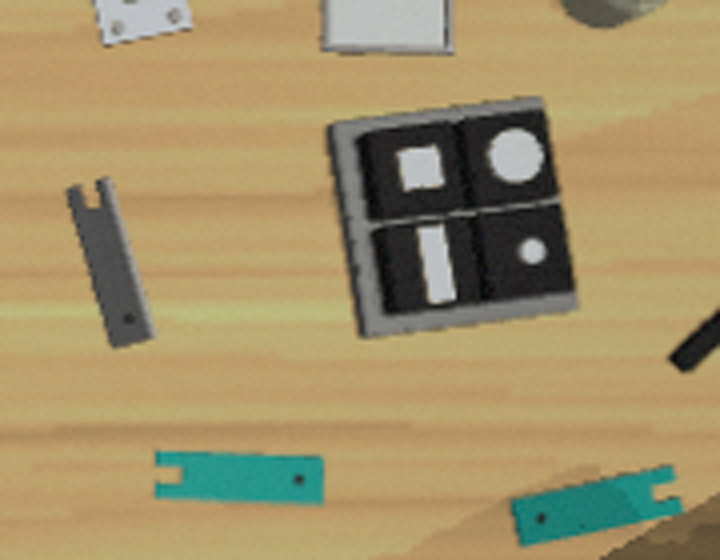

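View pics/c3.png

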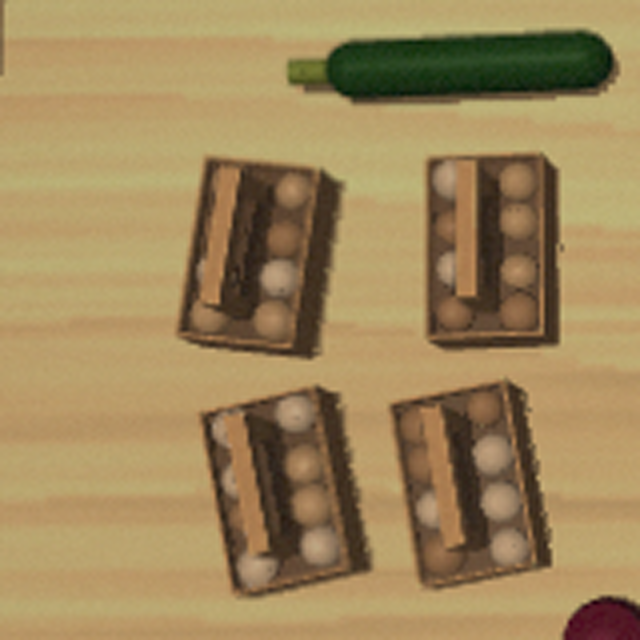

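The rest's pin is towards +x, and the new grey steel blade at (386,265) has its notch facing +x too. It's the only steel blade off the rest; the turquoise ones are decoys. Panel keys: seal (square) (466,241), power (large round) (489,239), start (bar) (469,265), clear (small round) (493,262). Next come metric measurements.

```bash
cat >> h.py <<'E'
def cloud(n,d):
    v,u=np.mgrid[0:480,0:640];m=M[n]
    p=cv2.undistortPoints(np.c_[u.ravel(),v.ravel()].astype(float).reshape(-1,1,2),m["K"],np.array([m["k1"],0,0,0,0.])).reshape(-1,2)
    X=np.c_[p,np.ones(len(p))]*d.reshape(-1,1)
    return ((X-m["t"])@m["R"]).reshape(480,640,3)
def rects(n,mask,z,amin=20,roi=None):
    mk=mask.astype(np.uint8)
    if roi is not None:
        q=np.zeros_like(mk);u0,v0,u1,v1=roi;q[v0:v1,u0:u1]=1;mk&=q
    cs,_=cv2.findContours(mk,cv2.RETR_EXTERNAL,cv2.CHAIN_APPROX_NONE);o=[]
    for c in cs:
        if cv2.contourArea(c)<amin:continue
        # pixel area centroid and moments from filled region
        f=np.zeros_like(mk);cv2.drawContours(f,[c],-1,1,-1)
        vv,uu=np.nonzero(f);W=cast(n,np.c_[uu,vv],z)[:,:2]
        r=cv2.minAreaRect((W*1000).astype(np.float32))
        (cx,cy),(w,h),a=r
        if h>w:w,h=h,w;a+=90
        a=(a+90)%180-90
        cen=W.mean(0)
        ev,E=np.linalg.eigh(np.cov(W.T));ax=E[:,1];pa=np.degrees(np.arctan2(ax[1],ax[0]));pa=(pa+90)%180-90
        ax=ax
        o.append(dict(px=(uu.mean().round(1),vv.mean().round(1)),rc=(round(cx,1),round(cy,1)),wh=(round(w,1),round(h,1)),ang=round(a,1),cen=(cen*1000).round(1),pca=round(pa,1),n=len(uu)))
    return o
E
python3 - <<'E'
from h import *
p=cv2.imread("pics/top0.png");d=np.load("pics/top0d.npy");P=cloud("top",d)
hsv=cv2.cvtColor(p,cv2.COLOR_BGR2HSV);H,S,V=cv2.split(hsv)
for nm,(u,v) in dict(table=(350,230),tray=(456,186),foot=(380,160),blade=(392,185),new=(386,265),bedrim=(302,199),bay=(283,173),key=(489,239),block=(477,238),h0=(146,203)).items():
    print(nm,P[v-1:v+2,u-1:u+2,2].mean().round(4),hsv[v,u])
Z=P[...,2]
print("handles");[print(r) for r in rects("top",(Z>.066)&(Z<.1),.085,roi=(90,140,250,300))]
print("punnets");[print(r) for r in rects("top",(Z>.03)&(Z<.1),.042,roi=(90,175,250,300),amin=200)]
grey=(S<60)
print("white/grey");[print(r) for r in rects("top",grey,.006,roi=(345,140,420,215),amin=200)]
print("tray");[print(r) for r in rects("top",grey,.006,roi=(425,150,485,220),amin=200)]
print("bed");[print(r) for r in rects("top",(S<60)|(V<60),.018,roi=(250,135,355,265),amin=2000)]
print("old");[print(r) for r in rects("top",(V<130)&(S<60),.021,roi=(375,150,408,205),amin=50)]
print("new");[print(r) for r in rects("top",(S<90),.005,roi=(365,235,405,290),amin=50)]
print("keys");[print(r) for r in rects("top",(V>150)&(S<60),.056,roi=(452,228,502,280),amin=15)]
E
```

```text
table 0.0006 [ 20 108 191]
tray 0.0021 [ 43  12 192]
foot 0.1314 [ 23  25 164]
blade 0.0214 [75  7 76]
new 0.0054 [60  3 78]
bedrim 0.0169 [111  13 201]
bay 0.012 [30 15 34]
key 0.0565 [ 90   5 192]
block 0.0476 [15 14 36]
h0 0.0833 [ 15 133 150]
handles
{'px': (np.float64(152.4), np.float64(260.8)), 'rc': (433.4, 387.6), 'wh': (82.2, 18.4), 'ang': 13.0, 'cen': array([433.3, 388.3]), 'pca': np.float64(13.2), 'n': 273}
{'px': (np.float64(200.9), np.float64(259.0)), 'rc': (437.3, 279.1), 'wh': (81.1, 15.7), 'ang': 11.0, 'cen': array([436.8, 279.4]), 'pca': np.float64(11.4), 'n': 245}
{'px': (np.float64(145.7), np.float64(198.9)), 'rc': (574.4, 408.4), 'wh': (82.6, 20.6), 'ang': -7.3, 'cen': array([574.4, 409.3]), 'pca': np.float64(-6.1), 'n': 276}
{'px': (np.float64(206.7), np.float64(197.4)), 'rc': (576.5, 269.2), 'wh': (81.4, 13.7), 'ang': 1.6, 'cen': array([576.5, 269.9]), 'pca': np.float64(1.7), 'n': 225}
punnets
{'px': (np.float64(158.4), np.float64(262.2)), 'rc': (433.6, 389.1), 'wh': (111.9, 74.9), 'ang': 12.7, 'cen': array([433.6, 389.8]), 'pca': np.float64(11.8), 'n': 1496}
{'
[... 1364 characters left out ...]
64(14.2), 'n': 553}
keys
{'px': (np.float64(492.8), np.float64(262.4)), 'rc': (426.7, -383.1), 'wh': (11.6, 9.3), 'ang': -3.0, 'cen': array([ 426.9, -382.7]), 'pca': np.float64(-25.4), 'n': 23}
{'px': (np.float64(468.7), np.float64(265.7)), 'rc': (420.1, -326.3), 'wh': (42.7, 14.9), 'ang': 7.0, 'cen': array([ 419.7, -326.3]), 'pca': np.float64(6.9), 'n': 121}
{'px': (np.float64(464.8), np.float64(241.5)), 'rc': (475.7, -320.1), 'wh': (23.2, 20.9), 'ang': 89.7, 'cen': array([ 475.6, -319.8]), 'pca': np.float64(60.1), 'n': 95}
{'px': (np.float64(488.6), np.float64(238.5)), 'rc': (482.4, -375.5), 'wh': (30.4, 25.6), 'ang': 89.6, 'cen': array([ 482.5, -375.7]), 'pca': np.float64(73.5), 'n': 130}
```

Request:
{"op": "jog_arm", "data": {"plan": [{"tx": 2.12, "ty": 1.6, "twist": 8.36, "fingers": 0.15}, {"tx": 2.12, "ty": 1.6, "twist": 8.36}, {"tx": 0}], "newtons": 50}}

```text
invalid input
```

```bash
python3 - <<'E'
from h import *
s=observe();print(s["time"],s["joint_pos"].round(1),s["position"].round(4),s["grip_width"])
p,d=read_camera("top")
p0=cv2.imread("pics/top0.png")
hsv=cv2.cvtColor(p0,cv2.COLOR_BGR2HSV);H,S,V=cv2.split(hsv)
for th in(40,50,60,70):
    [print(th,r) for r in rects("top",(S<th),.005,roi=(370,240,402,290),amin=100)]
E
```

```text
0.1 [-66.1  14.9  -8.   67.2   0.   90. ] [ 0.2128 -0.4793  0.2305] 0.08521262824889521
40 {'px': (np.float64(387.7), np.float64(266.3)), 'rc': (426.3, -147.4), 'wh': (97.4, 27.8), 'ang': 15.5, 'cen': array([ 423.6, -147.8]), 'pca': np.float64(15.5), 'n': 432}
50 {'px': (np.float64(387.8), np.float64(266.2)), 'rc': (426.3, -147.4), 'wh': (97.4, 27.8), 'ang': 15.5, 'cen': array([ 423.7, -148. ]), 'pca': np.float64(15.2), 'n': 443}
60 {'px': (np.float64(387.9), np.float64(266.4)), 'rc': (426.1, -147.1), 'wh': (99.7, 28.4), 'ang': 15.3, 'cen': array([ 423.3, -148.1]), 'pca': np.float64(14.8), 'n': 459}
70 {'px': (np.float64(387.9), np.float64(266.4)), 'rc': (426.0, -147.1), 'wh': (99.7, 29.1), 'ang': 15.9, 'cen': array([ 423.3, -148.2]), 'pca': np.float64(15.0), 'n': 466}
```

Request:
{"op": "jog_arm", "data": {"plan": [{"tx": 2.12, "ty": 1.6, "tz": 0, "twist": 8.36, "fingers": 0.15}, {"tx": 2.12, "ty": 1.6, "tz": 0, "twist": 8.36, "fingers": 0.15}, {"tx": 0, "ty": 0, "tz": 0, "twist": 0, "fingers": 0.15}], "newtons": 50}}

```text
time: 0.45
position: [0.2569, -0.4461, 0.231]
orientation: [[0.655, -0.756, 0.0], [-0.756, -0.655, 0.002], [-0.001, -0.001, -1.0]]
wrist_force: [-0.3, -0.1, -0.2]
grip_width: 0.0488
```

```bash
python3 - <<'E'
from h import *
s=observe();print(s["time"],s["joint_pos"].round(1),s["position"].round(4),s["grip_width"])
E
```

```text
0.45 [-60.1  14.   -9.3  66.9   0.1  79. ] [ 0.2569 -0.4461  0.231 ] 0.048831081625785505
```

Request:
{"op": "jog_arm", "data": {"plan": [{"tx": 2.11, "ty": 1.6, "tz": 0, "twist": 8.35, "fingers": 0.15}, {"tx": 2.11, "ty": 1.6, "tz": 0, "twist": 8.35, "fingers": 0.15}, {"tx": 2.11, "ty": 1.6, "tz": 0, "twist": 8.35, "fingers": 0.15}, {"tx": 2.11, "ty": 1.6, "tz": 0, "twist": 8.35, "fingers": 0.15}, {"tx": 2.11, "ty": 1.6, "tz": 0, "twist": 8.35, "fingers": 0.15}, {"tx": 2.11, "ty": 1.6, "tz": 0, "twist": 8.35, "fingers": 0.15}, {"tx": 2.11, "ty": 1.6, "tz": 0, "twist": 8.35, "fingers": 0.15}, {"tx": 2.11, "ty": 1.6, "tz": 0, "twist": 8.35, "fingers": 0.15}, {"tx": 2.11, "ty": 1.6, "tz": 0, "twist": 8.35, "fingers": 0.15}, {"tx": 2.11, "ty": 1.6, "tz": 0, "twist": 8.35, "fingers": 0.15}, {"tx": 2.11, "ty": 1.6, "tz": 0, "twist": 8.35, "fingers": 0.15}, {"tx": 2.11, "ty": 1.6, "tz": 0, "twist": 8.35, "fingers": 0.15}, {"tx": 2.11, "ty": 1.6, "tz": 0, "twist": 8.35, "fingers": 0.15}, {"tx": 2.11, "ty": 1.6, "tz": 0, "twist": 8.35, "fingers": 0.15}, {"tx": 2.11, "ty": 1.6, "tz": 0, "twist": 8.35, "fingers": 0.15}, {"tx": 2.11, "ty": 1.6, "tz": 0, "twist": 8.35, "fingers": 0.15}, {"tx": 2.11, "ty": 1.6, "tz": 0, "twist": 8.35, "fingers": 0.15}, {"tx": 2.11, "ty": 1.6, "tz": 0, "twist": 8.35, "fingers": 0.15}, {"tx": 0, "ty": 0, "tz": 0, "twist": 0, "fingers": 0.15}, {"tx": 0, "ty": 0, "tz": 0, "twist": 0, "fingers": 0.15}]}}

```text
time: 2.45
position: [0.635, -0.16, 0.2306]
orientation: [[-0.189, 0.982, -0.002], [0.982, 0.189, -0.0], [-0.0, -0.002, -1.0]]
wrist_force: [0.0, -0.4, -0.2]
grip_width: 0.0493
```

```bash
cat > st.py <<'E'
from h import *
s=observe();R=s["orientation"];print(round(s["time"],2),s["joint_pos"].round(1),(s["position"]*1000).round(1),"yaw",np.degrees(np.arctan2(R[1,0],R[0,0])).round(2),"w",round(s["grip_width"]*1000,1),"F",s["wrist_force"].round(1))
E
python3 st.py
```

```text
2.45 [-14.1  28.2  12.4  74.3  -0.  -25. ] [ 635.  -160.   230.6] yaw 100.87 w 49.3 F [ 0.  -0.4 -0.2]
```

Request:
{"op": "jog_arm", "data": {"plan": [{"tx": 0.1, "ty": 0.1, "tz": -4.4, "twist": 0.3, "fingers": 0.15}, {"tx": 0.08, "ty": 0.08, "tz": -4.4, "twist": 0, "fingers": 0.15}, {"tx": 0, "ty": 0, "tz": -4.4, "twist": 0, "fingers": 0.15}, {"tx": 0, "ty": 0, "tz": -4.4, "twist": 0, "fingers": 0.15}, {"tx": 0, "ty": 0, "tz": -1.5, "twist": 0, "fingers": 0.15}, {"tx": 0, "ty": 0, "tz": -1.4, "twist": 0, "fingers": 0.15}, {"tx": 0, "ty": 0, "tz": -1.0, "twist": 0, "fingers": 0.15}, {"tx": 0, "ty": 0, "tz": -0.4, "twist": 0, "fingers": 0.15}, {"tx": 0, "ty": 0, "tz": 0, "twist": 0, "fingers": 0.15}, {"tx": 0, "ty": 0, "tz": 0, "twist": 0, "fingers": 0.15}]}}

```text
time: 3.45
position: [0.6379, -0.1584, 0.0135]
orientation: [[-0.195, 0.981, 0.002], [0.981, 0.195, -0.001], [-0.001, 0.002, -1.0]]
wrist_force: [-0.8, 0.2, 0.3]
grip_width: 0.0493
```

```bash
python3 st.py; python3 - <<'E'
from h import *
p,d=read_camera("side");crop(p,320,220,480,340,5,"s1.png")
E
```

```text
3.45 [-13.9  36.2  -7.3  46.4  -0.  -25.2] [ 637.9 -158.4   13.5] yaw 101.24 w 49.3 F [-0.8  0.2  0.3]
```

View pics/s1.png

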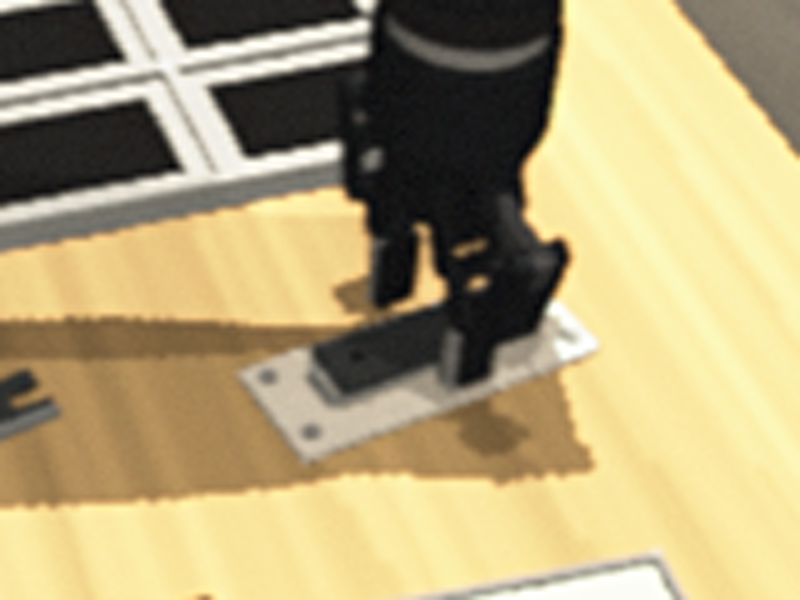

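The fingers straddle the worn blade, so I close and lift.

Request:
{"op": "jog_arm", "data": {"plan": [{"tx": 0, "ty": 0, "tz": -0.2, "twist": 0, "fingers": 0}, {"tx": 0, "ty": 0, "tz": 0, "twist": 0, "fingers": -1}, {"tx": 0, "ty": 0, "tz": 0, "twist": 0, "fingers": -1}, {"tx": 0, "ty": 0, "tz": 0, "twist": 0, "fingers": -1}, {"tx": 0, "ty": 0, "tz": 0, "twist": 0, "fingers": -1}, {"tx": 0, "ty": 0, "tz": 0, "twist": 0, "fingers": -1}, {"tx": 0, "ty": 0, "tz": 0, "twist": 0, "fingers": -1}], "newtons": 60}}

```text
time: 4.2
position: [0.6374, -0.1581, 0.0109]
orientation: [[-0.195, 0.981, 0.001], [0.981, 0.195, -0.0], [-0.0, 0.001, -1.0]]
wrist_force: [-1.6, 0.8, 5.3]
grip_width: 0.0259
```

```bash
python3 st.py
```

```text
4.2 [-13.9  36.3  -7.5  46.2   0.  -25.2] [ 637.4 -158.1   10.9] yaw 101.26 w 25.9 F [-1.6  0.8  5.3]
```

Request:
{"op": "jog_arm", "data": {"plan": [{"tx": 0, "ty": 0, "tz": 1, "twist": 0, "fingers": -1}, {"tx": 0, "ty": 0, "tz": 2, "twist": 0, "fingers": -1}, {"tx": 0, "ty": 0, "tz": 4, "twist": 0, "fingers": -1}, {"tx": 0, "ty": 0, "tz": 2, "twist": 0, "fingers": -1}, {"tx": -0.28, "ty": -2.73, "tz": 0, "twist": -4, "fingers": -1}, {"tx": -0.28, "ty": -2.73, "tz": 0, "twist": -4, "fingers": -1}, {"tx": -0.28, "ty": -2.73, "tz": 0, "twist": -5, "fingers": -1}, {"tx": -0.28, "ty": -2.73, "tz": 0, "twist": 0, "fingers": -1}, {"tx": -0.28, "ty": -2.73, "tz": 0, "twist": 0, "fingers": -1}, {"tx": -0.28, "ty": -2.73, "tz": 0, "twist": 0, "fingers": -1}, {"tx": 0, "ty": 0, "tz": 0, "twist": 0, "fingers": -1}, {"tx": 0, "ty": 0, "tz": 0, "twist": 0, "fingers": -1}]}}

```text
time: 5.4
position: [0.6197, -0.3222, 0.0999]
orientation: [[0.032, 0.999, -0.001], [0.999, -0.032, 0.001], [0.001, -0.001, -1.0]]
wrist_force: [0.3, 0.2, -0.1]
grip_width: 0.0257
```

```bash
python3 st.py; python3 - <<'E'
from h import *
p,d=read_camera("side");crop(p,340,250,500,370,5,"s2.png")
E
```

```text
5.4 [-27.5  35.9   6.6  60.7   0.  -25.7] [ 619.7 -322.2   99.9] yaw 88.18 w 25.7 F [ 0.3  0.2 -0.1]
```

View pics/s2.png

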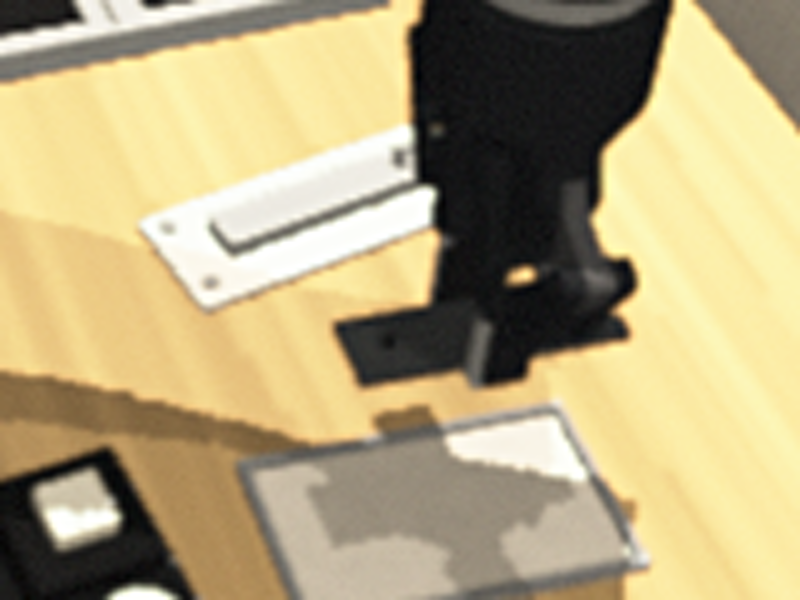

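The worn blade is held level over the tray. I lower it and release.

Request:
{"op": "jog_arm", "data": {"plan": [{"tx": 0.05, "ty": 0, "tz": -4, "twist": 0, "fingers": -1}, {"tx": 0, "ty": 0, "tz": -3, "twist": 0, "fingers": -1}, {"tx": 0, "ty": 0, "tz": -1.5, "twist": 0, "fingers": -1}, {"tx": 0, "ty": 0, "tz": -0.8, "twist": 0, "fingers": -1}, {"tx": 0, "ty": 0, "tz": -0.25, "twist": 0, "fingers": -1}, {"tx": 0, "ty": 0, "tz": 0, "twist": 0, "fingers": -1}, {"tx": 0, "ty": 0, "tz": 0, "twist": 0, "fingers": -0.1}, {"tx": 0, "ty": 0, "tz": 0, "twist": 0, "fingers": -0.1}, {"tx": 0, "ty": 0, "tz": 0, "twist": 0, "fingers": -0.1}]}}

```text
time: 6.35
position: [0.6215, -0.3223, 0.006]
orientation: [[0.03, 1.0, 0.002], [1.0, -0.03, -0.001], [-0.001, 0.002, -1.0]]
wrist_force: [-0.4, -0.5, 0.8]
grip_width: 0.0385
```

```bash
python3 st.py
```

```text
6.35 [-27.4  40.2  -0.2  49.5  -0.  -25.7] [ 621.5 -322.3    6. ] yaw 88.26 w 38.5 F [-0.4 -0.5  0.8]
```

Request:
{"op": "jog_arm", "data": {"plan": [{"tx": 0, "ty": 0, "tz": 1, "twist": 0, "fingers": -0.1}, {"tx": 0, "ty": 0, "tz": 4, "twist": 0, "fingers": 0.1}, {"tx": 0, "ty": 0, "tz": 5, "twist": 0, "fingers": 0.1}, {"tx": -3, "ty": 2.44, "tz": 0, "twist": 2.43, "fingers": 0.1}, {"tx": -3, "ty": 2.44, "tz": 0, "twist": 2.43, "fingers": 0.1}, {"tx": -3, "ty": 2.44, "tz": 0, "twist": 2.43, "fingers": 0.1}, {"tx": -3, "ty": 2.44, "tz": 0, "twist": 2.43, "fingers": 0.1}, {"tx": -3, "ty": 2.44, "tz": 0, "twist": 2.43, "fingers": 0.1}, {"tx": -3, "ty": 2.44, "tz": 0, "twist": 2.43, "fingers": 0.1}, {"tx": -3, "ty": 2.44, "tz": 0, "twist": 2.43, "fingers": 0.1}, {"tx": 0, "ty": 0, "tz": 0, "twist": 0, "fingers": 0.1}, {"tx": 0, "ty": 0, "tz": 0, "twist": 0, "fingers": 0.1}]}}

```text
time: 7.55
position: [0.4107, -0.1509, 0.1059]
orientation: [[-0.264, 0.965, 0.002], [0.965, 0.264, -0.001], [-0.001, 0.002, -1.0]]
wrist_force: [0.0, -0.5, 0.1]
grip_width: 0.047
```

```bash
python3 st.py; python3 - <<'E'
from h import *
p,d=read_camera("top");cv2.imwrite("pics/top1.png",p);crop(p,360,130,520,250,5,"t1.png")
hsv=cv2.cvtColor(p,cv2.COLOR_BGR2HSV);H,S,V=cv2.split(hsv)
print("foot");[print(r) for r in rects("top",S<60,.006,roi=(345,140,420,215),amin=200)]
print("old");[print(r) for r in rects("top",(V<120)&(S<70),.007,roi=(440,160,472,215),amin=50)]
P=cloud("top",d);Z=P[...,2]
print("bar");[print(r) for r in rects("top",(Z>.012)&(Z<.04),.016,roi=(365,145,415,210),amin=50)]
E
```

```text
7.55 [-20.2  12.  -32.2  45.6  -0.  -35.5] [ 410.7 -150.9  105.9] yaw 105.29 w 47.0 F [ 0.  -0.5  0.1]
foot
{'px': (np.float64(389.9), np.float64(179.6)), 'rc': (636.8, -158.2), 'wh': (149.9, 57.2), 'ang': 11.2, 'cen': array([ 636.2, -158.3]), 'pca': np.float64(11.2), 'n': 1388}
old
{'px': (np.float64(456.7), np.float64(185.3)), 'rc': (622.7, -321.8), 'wh': (98.4, 27.3), 'ang': -2.7, 'cen': array([ 621. , -322.2]), 'pca': np.float64(-1.3), 'n': 430}
bar
{'px': (np.float64(390.8), np.float64(178.4)), 'rc': (636.9, -158.6), 'wh': (104.2, 21.3), 'ang': 11.1, 'cen': array([ 636.3, -159.1]), 'pca': np.float64(11.2), 'n': 354}
```

View pics/t1.png

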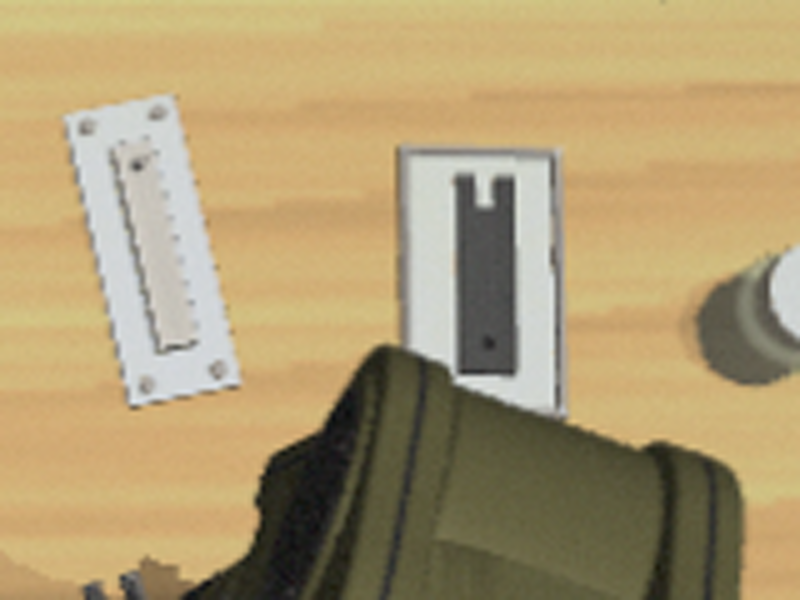

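The worn blade lies flat in the tray at (456,185), and the bare bar shows the pin at about (388,163). I go down on the new blade.

Request:
{"op": "jog_arm", "data": {"plan": [{"tx": 0.05, "ty": 0, "tz": -4, "twist": 0, "fingers": 0.1}, {"tx": 0, "ty": 0, "tz": -4, "twist": 0, "fingers": 0.1}, {"tx": 0, "ty": 0, "tz": -1.2, "twist": 0, "fingers": 0.1}, {"tx": 0, "ty": 0, "tz": -0.6, "twist": 0, "fingers": 0.1}, {"tx": 0, "ty": 0, "tz": -0.3, "twist": 0, "fingers": 0.1}, {"tx": 0, "ty": 0, "tz": 0, "twist": 0, "fingers": 0.1}, {"tx": 0, "ty": 0, "tz": 0, "twist": 0, "fingers": 0.1}, {"tx": 0, "ty": 0, "tz": 0, "twist": 0, "fingers": 0.1}]}}

```text
time: 8.4
position: [0.4122, -0.1514, 0.0046]
orientation: [[-0.263, 0.965, 0.002], [0.965, 0.263, -0.001], [-0.001, 0.002, -1.0]]
wrist_force: [-0.7, 1.1, 0.1]
grip_width: 0.047
```

```bash
python3 st.py;python3 - <<'E'
from h import *
p,d=read_camera("side");crop(p,250,250,370,340,6,"s3.png")
print(cast("top",(387.6,162.6),.0265),cast("top",(387.6,162.6),.016))
E
```

```text
8.4 [-20.2  20.  -40.2  29.6   0.  -35.4] [ 412.2 -151.4    4.6] yaw 105.26 w 47.0 F [-0.7  1.1  0.1]
[[ 0.67274707 -0.15072478  0.0265    ]] [[ 0.67593748 -0.15235095  0.016     ]]
```

View pics/s3.png

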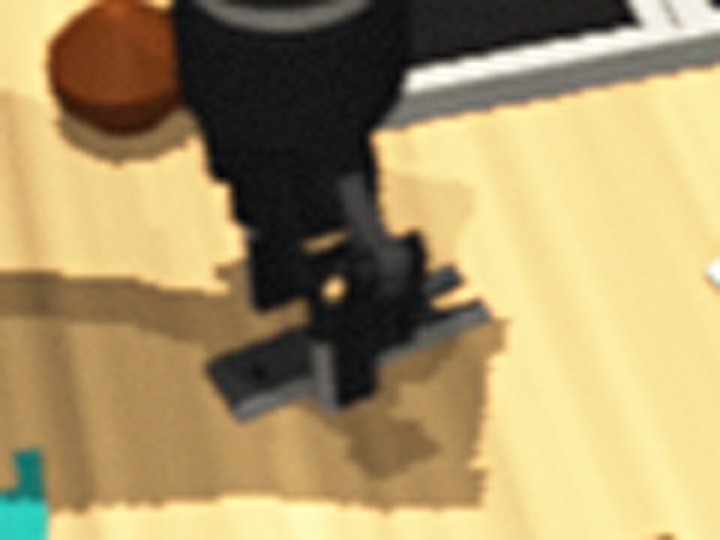

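Request:
{"op": "jog_arm", "data": {"plan": [{"tx": 0, "ty": 0, "tz": -0.28, "twist": 0, "fingers": 0}, {"tx": 0, "ty": 0, "tz": 0, "twist": 0, "fingers": -0.2}, {"tx": 0, "ty": 0, "tz": 0, "twist": 0, "fingers": -1}, {"tx": 0, "ty": 0, "tz": 0, "twist": 0, "fingers": -1}, {"tx": 0, "ty": 0, "tz": 0, "twist": 0, "fingers": -1}, {"tx": 0, "ty": 0, "tz": 0, "twist": 0, "fingers": -1}, {"tx": 0, "ty": 0, "tz": 0, "twist": 0, "fingers": -1}]}}

```text
time: 9.15
position: [0.4111, -0.151, 0.0014]
orientation: [[-0.263, 0.965, 0.0], [0.965, 0.263, -0.0], [-0.0, 0.0, -1.0]]
wrist_force: [-1.1, 1.0, 5.9]
grip_width: 0.0255
```

```bash
python3 st.py
```

```text
9.15 [-20.2  20.3 -40.5  29.2  -0.  -35.4] [ 411.1 -151.     1.4] yaw 105.27 w 25.5 F [-1.1  1.   5.9]
```

Request:
{"op": "jog_arm", "data": {"plan": [{"tx": 0, "ty": 0, "tz": 1, "twist": 0, "fingers": -1}, {"tx": 0, "ty": 0, "tz": 3, "twist": 0, "fingers": -1}, {"tx": 0, "ty": 0, "tz": 3, "twist": 0, "fingers": -1}, {"tx": 3, "ty": -0.15, "tz": 0, "twist": -1, "fingers": -1}, {"tx": 3, "ty": -0.15, "tz": 0, "twist": -1, "fingers": -1}, {"tx": 3, "ty": -0.15, "tz": 0, "twist": -1, "fingers": -1}, {"tx": 3, "ty": -0.15, "tz": 0, "twist": -1.1, "fingers": -1}, {"tx": 3, "ty": -0.15, "tz": 0, "twist": 0, "fingers": -1}, {"tx": 3, "ty": -0.15, "tz": 0, "twist": 0, "fingers": -1}, {"tx": 2.94, "ty": -0.17, "tz": 0, "twist": 0, "fingers": -1}, {"tx": 0, "ty": 0, "tz": 0, "twist": 0, "fingers": -1}, {"tx": 0, "ty": 0, "tz": 0, "twist": 0, "fingers": -1}, {"tx": 0, "ty": 0, "tz": 0, "twist": 0, "fingers": -1}]}}

```text
time: 10.45
position: [0.619, -0.1615, 0.0707]
orientation: [[-0.194, 0.981, -0.002], [0.981, 0.194, 0.0], [0.001, -0.002, -1.0]]
wrist_force: [-0.1, 0.1, -1.0]
grip_width: 0.025
```

```bash
python3 st.py;python3 - <<'E'
from h import *
p,d=read_camera("side");crop(p,330,210,470,310,5,"s4.png")
p,d=read_camera("top");cv2.imwrite("pics/top2.png",p);np.save("pics/top2d.npy",d);crop(p,340,120,460,210,6,"t2.png")
E
```

```text
10.45 [-14.6  31.8  -6.   52.4  -0.  -25.8] [ 619.  -161.5   70.7] yaw 101.16 w 25.0 F [-0.1  0.1 -1. ]
```

View pics/s4.png

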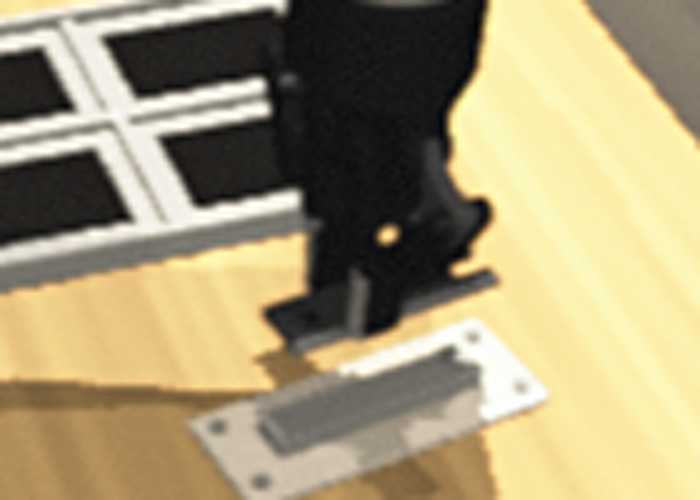

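View pics/t2.png

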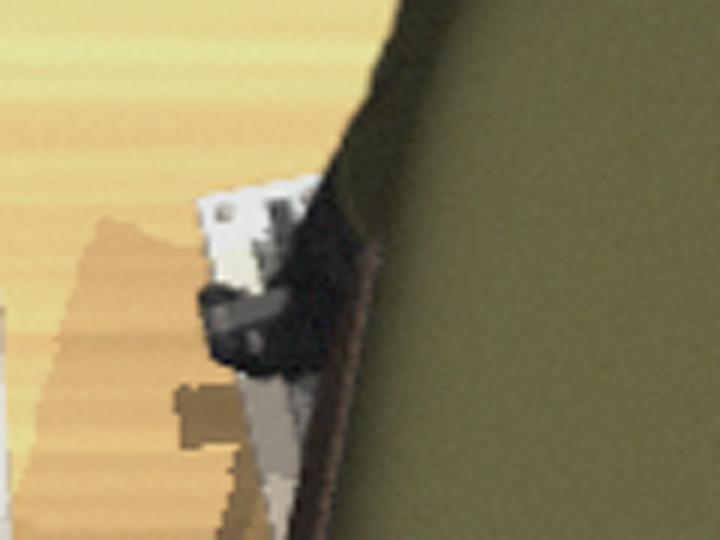

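```bash
python3 - <<'E'
from h import *
for z in(.0693,.0743):
  print(proj("side",[[.6859,-.1625,z],[.5878,-.182,z],[.6805,-.1351,z]]), proj("top",[[.6805,-.1351,z],[.6859,-.1625,z]]))
E
```

```text
[[429.55286644 267.2995157 ]
 [388.62674036 281.73299965]
 [421.89545391 259.47813575]] [[383.49982146 153.97902736]
 [395.17627951 151.70254328]]
[[429.86656397 265.51029827]
 [388.81305673 279.92704687]
 [422.17784136 257.70047013]] [[383.79647883 153.30284634]
 [395.52661449 151.01676865]]
```

Request:
{"op": "jog_arm", "data": {"plan": [{"tx": 0, "ty": 0, "tz": -2, "twist": 0, "fingers": -1}, {"tx": 0, "ty": 0, "tz": -1.6, "twist": 0, "fingers": -1}, {"tx": 0, "ty": 0, "tz": 0, "twist": 0, "fingers": -1}, {"tx": 0, "ty": 0, "tz": 0, "twist": 0, "fingers": -1}, {"tx": 0, "ty": 0, "tz": 0, "twist": 0, "fingers": -1}]}}

```text
time: 11.05
position: [0.6211, -0.162, 0.0361]
orientation: [[-0.194, 0.981, 0.001], [0.981, 0.194, -0.0], [-0.001, 0.001, -1.0]]
wrist_force: [-0.3, 0.3, -1.3]
grip_width: 0.025
```

```bash
python3 st.py;python3 - <<'E'
from h import *
p,d=read_camera("side");crop(p,370,240,450,300,9,"s5.png")
print(proj("side",[[.6748,-.1509,.016],[.6748,-.1509,.0265]]))
E
```

```text
11.05 [-14.6  33.6  -8.4  47.9   0.  -25.8] [ 621.1 -162.    36.1] yaw 101.16 w 25.0 F [-0.3  0.3 -1.3]
[[419.43943985 282.98273197]
 [420.00768048 279.46940368]]
```

View pics/s5.png

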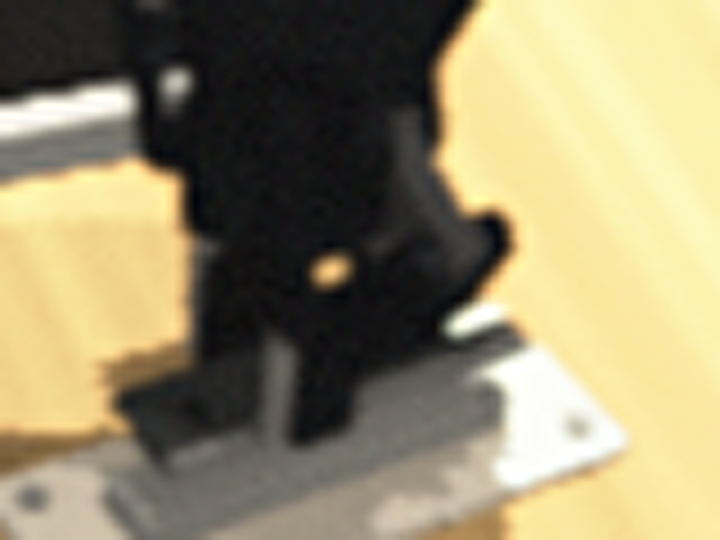

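Request:
{"op": "jog_arm", "data": {"plan": [{"tx": 0, "ty": 0, "tz": -0.5, "twist": 0, "fingers": -1}, {"tx": 0, "ty": 0, "tz": -0.5, "twist": 0, "fingers": -1}, {"tx": 0, "ty": 0, "tz": -0.3, "twist": 0, "fingers": -1}, {"tx": 0, "ty": 0, "tz": 0, "twist": 0, "fingers": -1}, {"tx": 0, "ty": 0, "tz": 0, "twist": 0, "fingers": -1}]}}

```text
time: 11.6
position: [0.6204, -0.1617, 0.0217]
orientation: [[-0.194, 0.981, -0.001], [0.981, 0.194, 0.0], [0.0, -0.001, -1.0]]
wrist_force: [-0.9, -0.2, -1.0]
grip_width: 0.025
```

The blade's underside is now below the pin top with no contact force, so the notch is around the pin. I go down the rest of the way.

Request:
{"op": "jog_arm", "data": {"plan": [{"tx": 0, "ty": 0, "tz": -0.2, "twist": 0, "fingers": -1}, {"tx": 0, "ty": 0, "tz": -0.2, "twist": 0, "fingers": -1}, {"tx": 0, "ty": 0, "tz": 0, "twist": 0, "fingers": -1}, {"tx": 0, "ty": 0, "tz": 0, "twist": 0, "fingers": -1}]}}

```text
time: 12.0
position: [0.6205, -0.1617, 0.0179]
orientation: [[-0.194, 0.981, -0.0], [0.981, 0.194, 0.0], [0.0, -0.0, -1.0]]
wrist_force: [-0.5, 0.1, -0.2]
grip_width: 0.0249
```

Request:
{"op": "jog_arm", "data": {"plan": [{"tx": 0, "ty": 0, "tz": 0, "twist": 0, "fingers": -0.3}, {"tx": 0, "ty": 0, "tz": 0, "twist": 0, "fingers": 0}, {"tx": 0, "ty": 0, "tz": 0, "twist": 0, "fingers": 0}, {"tx": 0, "ty": 0, "tz": 0, "twist": 0, "fingers": 0}, {"tx": 0, "ty": 0, "tz": 1, "twist": 0, "fingers": 0}, {"tx": 0, "ty": 0, "tz": 4, "twist": 0, "fingers": 0}, {"tx": 0, "ty": 0, "tz": 5, "twist": 0, "fingers": 0}, {"tx": 0, "ty": 0, "tz": 5, "twist": 0, "fingers": 0}, {"tx": -1.5, "ty": 4, "tz": 0, "twist": 0, "fingers": 0}, {"tx": -1.5, "ty": 4, "tz": 0, "twist": 0, "fingers": 0}, {"tx": -1.5, "ty": 4, "tz": 0, "twist": 0, "fingers": 0}, {"tx": -1.5, "ty": 4, "tz": 0, "twist": 0, "fingers": 0}, {"tx": -1.5, "ty": 4, "tz": 0, "twist": 0, "fingers": 0}, {"tx": -1.5, "ty": 4, "tz": 0, "twist": 0, "fingers": 0}, {"tx": -1.5, "ty": 4, "tz": 0, "twist": 0, "fingers": 0}, {"tx": 0, "ty": 0, "tz": 0, "twist": 0, "fingers": 0}, {"tx": 0, "ty": 0, "tz": 0, "twist": 0, "fingers": 0}]}}

```text
time: 13.7
position: [0.5155, 0.1191, 0.1688]
orientation: [[-0.196, 0.981, 0.001], [0.981, 0.196, -0.0], [-0.0, 0.001, -1.0]]
wrist_force: [-1.1, 0.8, -1.4]
grip_width: 0.0427
```

```bash
python3 st.py;cat > look.py <<'E'
import sys
from h import *
tag=sys.argv[1]
p,d=read_camera("top");cv2.imwrite(f"pics/top_{tag}.png",p);P=cloud("top",d);Z=P[...,2]
hsv=cv2.cvtColor(p,cv2.COLOR_BGR2HSV);H,S,V=cv2.split(hsv)
print("new on rest");[print(r) for r in rects("top",(V<130)&(S<60),.021,roi=(375,145,408,205),amin=50)]
b=(Z>.066)&(Z<.12)&(S>60)&(H<25)&(V>60)
print("handles");[print(r) for r in rects("top",b,.085,roi=(90,140,360,300))]
E
python3 look.py a; python3 - <<'E'
from h import *
p=cv2.imread("pics/top_a.png");crop(p,350,130,450,220,6,"t3.png")
E
```

```text
13.7 [ 13.   17.2 -14.3  58.5  -0.    1.7] [515.5 119.1 168.8] yaw 101.31 w 42.7 F [-1.1  0.8 -1.4]
new on rest
{'px': (np.float64(390.6), np.float64(179.9)), 'rc': (633.9, -157.1), 'wh': (102.6, 26.6), 'ang': 12.1, 'cen': array([ 631.4, -157.8]), 'pca': np.float64(11.3), 'n': 422}
handles
{'px': (np.float64(152.3), np.float64(260.9)), 'rc': (433.3, 387.6), 'wh': (82.3, 18.8), 'ang': 13.4, 'cen': array([433. , 388.3]), 'pca': np.float64(13.3), 'n': 271}
{'px': (np.float64(145.6), np.float64(199.0)), 'rc': (574.5, 408.8), 'wh': (82.7, 19.6), 'ang': -5.6, 'cen': array([574.1, 409.4]), 'pca': np.float64(-6.1), 'n': 272}
```

View pics/t3.png

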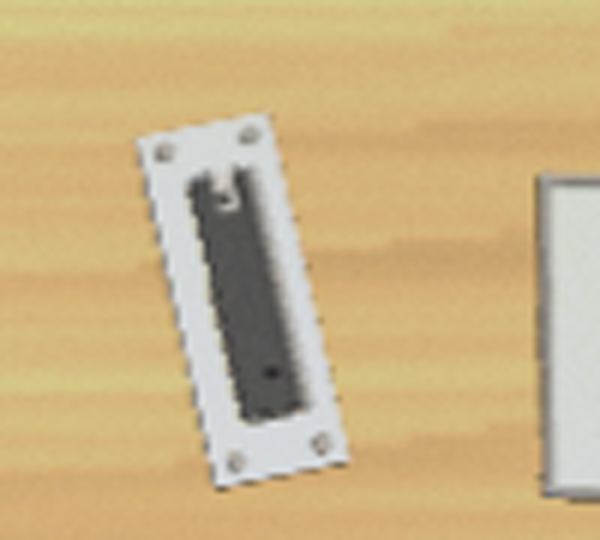

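View pics/top_a.png

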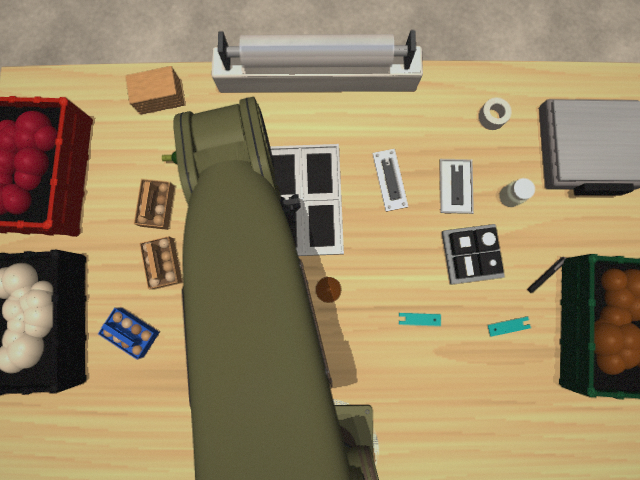

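The new blade lies on the bar with the pin in its notch. The near outer punnet at (158,262) comes first.

Request:
{"op": "jog_arm", "data": {"plan": [{"tx": -1.17, "ty": 3.84, "tz": 0, "twist": 1, "fingers": 0.1}, {"tx": -1.17, "ty": 3.84, "tz": 0, "twist": 0.9, "fingers": 0.1}, {"tx": -1.17, "ty": 3.84, "tz": 0, "twist": 0, "fingers": 0.1}, {"tx": -1.17, "ty": 3.84, "tz": 0, "twist": 0, "fingers": 0.1}, {"tx": -1.17, "ty": 3.84, "tz": 0, "twist": 0, "fingers": 0.1}, {"tx": -1.17, "ty": 3.84, "tz": 0, "twist": 0, "fingers": 0.1}, {"tx": -1.17, "ty": 3.84, "tz": 0, "twist": 0, "fingers": 0.1}, {"tx": 0, "ty": 0, "tz": -3, "twist": 0, "fingers": 0.1}, {"tx": 0, "ty": 0, "tz": -2, "twist": 0, "fingers": 0.1}, {"tx": 0, "ty": 0, "tz": 0, "twist": 0, "fingers": 0.1}, {"tx": 0, "ty": 0, "tz": 0, "twist": 0, "fingers": 0.1}]}}

```text
time: 14.85
position: [0.4346, 0.3861, 0.1181]
orientation: [[-0.224, 0.975, -0.0], [0.975, 0.224, -0.001], [-0.0, -0.001, -1.0]]
wrist_force: [-0.8, -0.6, 0.4]
grip_width: 0.0472
```

```bash
python3 st.py;python3 - <<'E'
from h import *
p,d=read_camera("side");crop(p,190,120,340,230,5,"s6.png")
E
```

```text
14.85 [ 41.6  24.2 -11.5  54.3  -0.   28.7] [434.6 386.1 118.1] yaw 102.95 w 47.2 F [-0.8 -0.6  0.4]
```

View pics/s6.png

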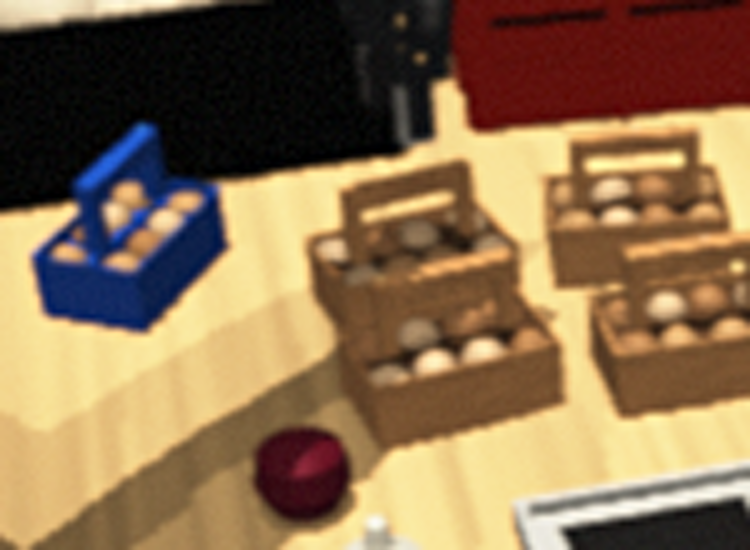

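Request:
{"op": "jog_arm", "data": {"plan": [{"tx": -0.1, "ty": 0.2, "tz": -2.5, "twist": 0.3, "fingers": 0.1}, {"tx": 0, "ty": 0, "tz": -2, "twist": 0, "fingers": 0.1}, {"tx": 0, "ty": 0, "tz": -1.3, "twist": 0, "fingers": 0.1}, {"tx": 0, "ty": 0, "tz": 0, "twist": 0, "fingers": 0.1}, {"tx": 0, "ty": 0, "tz": 0, "twist": 0, "fingers": 0.1}, {"tx": 0, "ty": 0, "tz": 0, "twist": 0, "fingers": -0.4}, {"tx": 0, "ty": 0, "tz": 0, "twist": 0, "fingers": -1}, {"tx": 0, "ty": 0, "tz": 0, "twist": 0, "fingers": -1}, {"tx": 0, "ty": 0, "tz": 0, "twist": 0, "fingers": -1}, {"tx": 0, "ty": 0, "tz": 0, "twist": 0, "fingers": -1}, {"tx": 0, "ty": 0, "tz": 0, "twist": 0, "fingers": -1}], "newtons": 60}}

```text
time: 16.0
position: [0.4332, 0.39, 0.0608]
orientation: [[-0.231, 0.973, 0.001], [0.973, 0.231, 0.002], [0.001, 0.002, -1.0]]
wrist_force: [-0.8, 1.9, 4.8]
grip_width: 0.0107
```

Request:
{"op": "jog_arm", "data": {"plan": [{"tx": 0, "ty": 0, "tz": 1, "twist": 0, "fingers": -1}, {"tx": 0, "ty": 0, "tz": 3, "twist": 0, "fingers": -1}, {"tx": 0, "ty": 0, "tz": 4, "twist": 0, "fingers": -1}, {"tx": 0, "ty": 0, "tz": 4, "twist": 0, "fingers": -1}, {"tx": 0.99, "ty": -4.21, "tz": 0, "twist": -1.29, "fingers": -1}, {"tx": 0.99, "ty": -4.21, "tz": 0, "twist": -1.29, "fingers": -1}, {"tx": 0.99, "ty": -4.21, "tz": 0, "twist": -1.29, "fingers": -1}, {"tx": 0.99, "ty": -4.21, "tz": 0, "twist": -1.29, "fingers": -1}, {"tx": 0.99, "ty": -4.21, "tz": 0, "twist": -1.29, "fingers": -1}, {"tx": 0.99, "ty": -4.21, "tz": 0, "twist": -1.29, "fingers": -1}, {"tx": 0.99, "ty": -4.21, "tz": 0, "twist": -1.29, "fingers": -1}, {"tx": 0.99, "ty": -4.21, "tz": 0, "twist": -1.29, "fingers": -1}, {"tx": 0.99, "ty": -4.21, "tz": 0, "twist": -1.29, "fingers": -1}, {"tx": 0, "ty": 0, "tz": 0, "twist": 0, "fingers": -1}, {"tx": 0, "ty": 0, "tz": 0, "twist": 0, "fingers": -1}, {"tx": 0, "ty": 0, "tz": 0, "twist": 0, "fingers": -1}]}}

```text
time: 17.6
position: [0.5208, 0.0106, 0.1796]
orientation: [[-0.031, 1.0, -0.002], [1.0, 0.031, 0.0], [0.0, -0.002, -1.0]]
wrist_force: [0.7, -0.5, -3.3]
grip_width: 0.0109
```

```bash
python3 st.py;python3 - <<'E'
from h import *
p,d=read_camera("side");cv2.imwrite("pics/s7.png",p)
E
python3 look.py b
```

```text
17.6 [  1.2  16.2 -14.1  59.9   0.   -0.6] [520.8  10.6 179.6] yaw 91.79 w 10.9 F [ 0.7 -0.5 -3.3]
new on rest
{'px': (np.float64(390.7), np.float64(179.9)), 'rc': (633.9, -157.1), 'wh': (102.6, 26.6), 'ang': 12.1, 'cen': array([ 631.4, -157.8]), 'pca': np.float64(11.4), 'n': 425}
handles
{'px': (np.float64(200.9), np.float64(259.0)), 'rc': (437.1, 278.8), 'wh': (81.6, 16.7), 'ang': 11.3, 'cen': array([436.6, 279.3]), 'pca': np.float64(11.4), 'n': 250}
{'px': (np.float64(145.7), np.float64(198.9)), 'rc': (574.2, 408.4), 'wh': (82.9, 20.3), 'ang': -7.0, 'cen': array([574.3, 409.3]), 'pca': np.float64(-6.1), 'n': 275}
{'px': (np.float64(206.6), np.float64(197.6)), 'rc': (576.5, 269.2), 'wh': (81.4, 13.7), 'ang': 1.6, 'cen': array([576.2, 270. ]), 'pca': np.float64(1.9), 'n': 223}
```

View pics/s7.png

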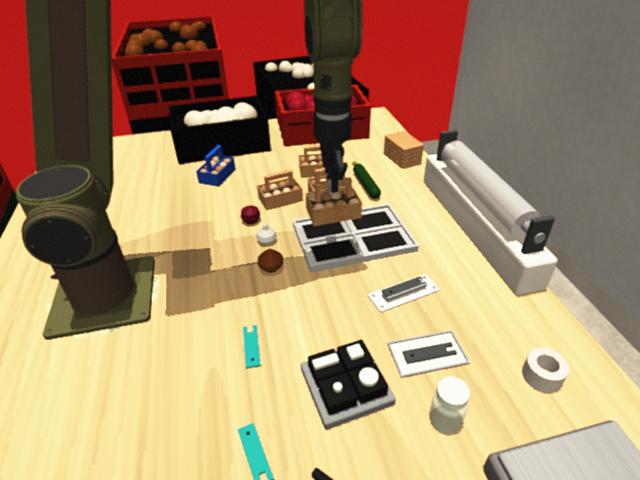

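Request:
{"op": "jog_arm", "data": {"plan": [{"tx": 0.05, "ty": 0.05, "tz": -4, "twist": 0, "fingers": -1}, {"tx": 0, "ty": 0, "tz": -3, "twist": 0, "fingers": -1}, {"tx": 0, "ty": 0, "tz": -2, "twist": 0, "fingers": -1}, {"tx": 0, "ty": 0, "tz": -1.2, "twist": 0, "fingers": -1}, {"tx": 0, "ty": 0, "tz": -0.5, "twist": 0, "fingers": -1}, {"tx": 0, "ty": 0, "tz": 0, "twist": 0, "fingers": -1}, {"tx": 0, "ty": 0, "tz": 0, "twist": 0, "fingers": -1}, {"tx": 0, "ty": 0, "tz": 0, "twist": 0, "fingers": -1}]}}

```text
time: 18.5
position: [0.5234, 0.0107, 0.0742]
orientation: [[-0.031, 1.0, 0.002], [1.0, 0.031, 0.0], [-0.0, 0.002, -1.0]]
wrist_force: [0.3, 1.0, -3.2]
grip_width: 0.0107
```

Request:
{"op": "jog_arm", "data": {"plan": [{"tx": 0, "ty": 0, "tz": -0.32, "twist": 0, "fingers": -1}, {"tx": 0, "ty": 0, "tz": 0, "twist": 0, "fingers": -1}, {"tx": 0, "ty": 0, "tz": 0, "twist": 0, "fingers": -0.4}, {"tx": 0, "ty": 0, "tz": 0, "twist": 0, "fingers": 0}, {"tx": 0, "ty": 0, "tz": 0, "twist": 0, "fingers": 0.1}, {"tx": 0, "ty": 0, "tz": 0, "twist": 0, "fingers": 0.1}, {"tx": 0, "ty": 0, "tz": 2, "twist": 0, "fingers": 0.1}, {"tx": 0, "ty": 0, "tz": 4, "twist": 0, "fingers": 0.1}, {"tx": -1.23, "ty": 3.83, "tz": 0, "twist": 1.36, "fingers": 0.1}, {"tx": -1.23, "ty": 3.83, "tz": 0, "twist": 1.36, "fingers": 0.1}, {"tx": -1.23, "ty": 3.83, "tz": 0, "twist": 1.36, "fingers": 0.1}, {"tx": -1.23, "ty": 3.83, "tz": 0, "twist": 1.36, "fingers": 0.1}, {"tx": -1.23, "ty": 3.83, "tz": 0, "twist": 1.36, "fingers": 0.1}, {"tx": -1.23, "ty": 3.83, "tz": 0, "twist": 1.36, "fingers": 0.1}, {"tx": -1.23, "ty": 3.83, "tz": 0, "twist": 1.36, "fingers": 0.1}, {"tx": 0, "ty": 0, "tz": 0, "twist": 0, "fingers": 0.1}, {"tx": 0, "ty": 0, "tz": 0, "twist": 0, "fingers": 0.1}]}}

```text
time: 20.2
position: [0.4358, 0.2793, 0.1296]
orientation: [[-0.198, 0.98, -0.0], [0.98, 0.198, -0.001], [-0.001, -0.0, -1.0]]
wrist_force: [-0.7, -0.1, 0.8]
grip_width: 0.0471
```

```bash
python3 st.py;python3 - <<'E'
from h import *
p,d=read_camera("side");crop(p,230,130,430,280,4,"s8.png")
E
python3 look.py c
```

```text
20.2 [ 32.7  18.  -19.5  52.5  -0.   21.3] [435.8 279.3 129.6] yaw 101.4 w 47.1 F [-0.7 -0.1  0.8]
new on rest
{'px': (np.float64(390.7), np.float64(179.8)), 'rc': (634.0, -157.2), 'wh': (102.7, 26.8), 'ang': 11.5, 'cen': array([ 631.5, -157.8]), 'pca': np.float64(11.3), 'n': 426}
handles
{'px': (np.float64(202.6), np.float64(268.8)), 'rc': (415.2, 274.6), 'wh': (36.8, 16.0), 'ang': 11.0, 'cen': array([414.8, 274.9]), 'pca': np.float64(13.6), 'n': 115}
{'px': (np.float64(318.1), np.float64(217.0)), 'rc': (529.0, 17.8), 'wh': (84.4, 12.0), 'ang': 1.8, 'cen': array([529.7,  17.9]), 'pca': np.float64(1.7), 'n': 203}
{'px': (np.float64(147.2), np.float64(189.3)), 'rc': (595.4, 407.1), 'wh': (39.6, 19.9), 'ang': -12.5, 'cen': array([596.5, 406.7]), 'pca': np.float64(-5.6), 'n': 129}
{'px': (np.float64(206.7), np.float64(197.6)), 'rc': (576.5, 269.2), 'wh': (81.4, 13.7), 'ang': 1.6, 'cen': array([576.2, 269.9]), 'pca': np.float64(1.8), 'n': 223}
```

View pics/s8.png

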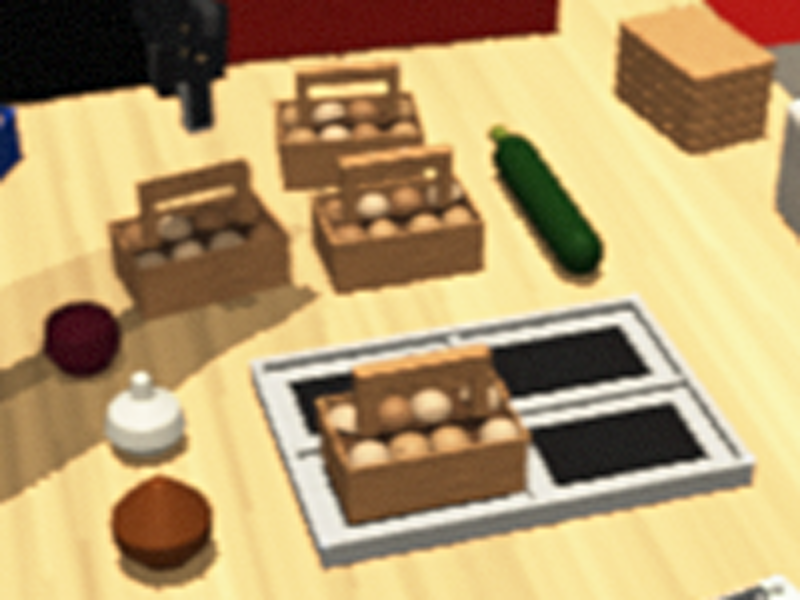

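```bash
python3 - <<'E'
from h import *
p,d=read_camera("top");P=cloud("top",d);crop(p,255,135,355,265,5,"t4.png")
Z=P[...,2];m=(Z>.08)&(Z<.12);q=np.zeros_like(m);q[140:260,305:345]=1;m&=q
X=P[m];print(X.mean(0),X.min(0),X.max(0))
A=np.c_[X[:,:2]-X[:,:2].mean(0),np.ones(len(X))];print(np.linalg.lstsq(A,X[:,2],rcond=None)[0])
# rim of punnet z~.052
m=(Z>.045)&(Z<.12);m&=q.astype(bool)
print(rects("top",m,.052,amin=100))
# bed
hsv=cv2.cvtColor(p,cv2.COLOR_BGR2HSV)
print([P[v,u] for u,v in((262,200),(265,250),(341,200),(302,197))])
E
```

```text
[0.52791778 0.01778797 0.09504375] [0.48924843 0.0115131  0.08077759] [0.56933141 0.02465488 0.10000909]
[0.01317374 0.06135974 0.09504375]
[{'px': (np.float64(309.9), np.float64(219.8)), 'rc': (528.8, 38.0), 'wh': (42.3, 20.9), 'ang': -0.3, 'cen': array([529.2,  37.1]), 'pca': np.float64(2.0), 'n': 146}, {'px': (np.float64(321.3), np.float64(219.9)), 'rc': (529.1, 16.5), 'wh': (110.8, 67.4), 'ang': 1.8, 'cen': array([529. ,  10.6]), 'pca': np.float64(-0.8), 'n': 1001}]
[array([0.58748631, 0.15473175, 0.00311987]), array([0.46353084, 0.1449546 , 0.0145163 ]), array([ 0.58369548, -0.03744557,  0.01466405]), array([0.59065882, 0.05649222, 0.01915842])]
```

View pics/t4.png

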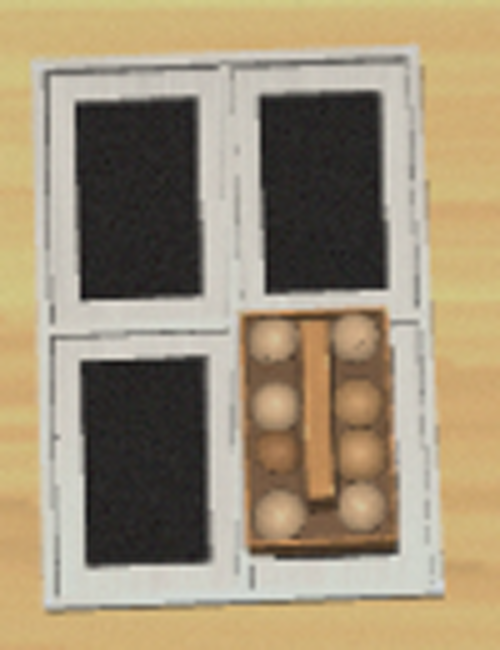

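Request:
{"op": "jog_arm", "data": {"plan": [{"tx": 0.1, "ty": 0, "tz": -3, "twist": 0, "fingers": 0.1}, {"tx": 0, "ty": 0, "tz": -2.5, "twist": 0, "fingers": 0.1}, {"tx": 0, "ty": 0, "tz": -1.5, "twist": 0, "fingers": 0.1}, {"tx": 0, "ty": 0, "tz": 0, "twist": 0, "fingers": 0.1}, {"tx": 0, "ty": 0, "tz": 0, "twist": 0, "fingers": 0.1}, {"tx": 0, "ty": 0, "tz": 0, "twist": 0, "fingers": -0.4}, {"tx": 0, "ty": 0, "tz": 0, "twist": 0, "fingers": -1}, {"tx": 0, "ty": 0, "tz": 0, "twist": 0, "fingers": -1}, {"tx": 0, "ty": 0, "tz": 0, "twist": 0, "fingers": -1}, {"tx": 0, "ty": 0, "tz": 0, "twist": 0, "fingers": -1}, {"tx": 0, "ty": 0, "tz": 0, "twist": 0, "fingers": -1}]}}

```text
time: 21.45
position: [0.4378, 0.2794, 0.0605]
orientation: [[-0.196, 0.981, 0.001], [0.981, 0.196, 0.001], [0.001, 0.001, -1.0]]
wrist_force: [-0.2, 1.2, 4.4]
grip_width: 0.0105
```

```bash
python3 st.py
```

```text
21.45 [ 32.5  22.  -25.3  42.6   0.   21.2] [437.8 279.4  60.5] yaw 101.29 w 10.5 F [-0.2  1.2  4.4]
```

Request:
{"op": "jog_arm", "data": {"plan": [{"tx": 0, "ty": 0, "tz": 1, "twist": 0, "fingers": -1}, {"tx": 0, "ty": 0, "tz": 3, "twist": 0, "fingers": -1}, {"tx": 0, "ty": 0, "tz": 4, "twist": 0, "fingers": -1}, {"tx": 0, "ty": 0, "tz": 4, "twist": 0, "fingers": -1}, {"tx": 2.685, "ty": -3.3, "tz": 0, "twist": -1.19, "fingers": -1}, {"tx": 2.685, "ty": -3.3, "tz": 0, "twist": -1.19, "fingers": -1}, {"tx": 2.685, "ty": -3.3, "tz": 0, "twist": -1.19, "fingers": -1}, {"tx": 2.685, "ty": -3.3, "tz": 0, "twist": -1.19, "fingers": -1}, {"tx": 2.685, "ty": -3.3, "tz": 0, "twist": -1.19, "fingers": -1}, {"tx": 2.685, "ty": -3.3, "tz": 0, "twist": -1.19, "fingers": -1}, {"tx": 2.685, "ty": -3.3, "tz": 0, "twist": -1.19, "fingers": -1}, {"tx": 2.685, "ty": -3.3, "tz": 0, "twist": -1.19, "fingers": -1}, {"tx": 0, "ty": 0, "tz": -2, "twist": 0, "fingers": -1}, {"tx": 0, "ty": 0, "tz": -3, "twist": 0, "fingers": -1}, {"tx": 0, "ty": 0, "tz": -3, "twist": 0, "fingers": -1}, {"tx": 0, "ty": 0, "tz": 0, "twist": 0, "fingers": -1}, {"tx": 0, "ty": 0, "tz": 0, "twist": 0, "fingers": -1}, {"tx": 0, "ty": 0, "tz": 0, "twist": 0, "fingers": -1}]}}

```text
time: 23.25
position: [0.6531, 0.0149, 0.1017]
orientation: [[-0.031, 1.0, 0.003], [1.0, 0.031, -0.0], [-0.0, 0.003, -1.0]]
wrist_force: [0.4, -0.7, -0.7]
grip_width: 0.0107
```

```bash
python3 st.py;python3 - <<'E'
from h import *
p,d=read_camera("side");crop(p,270,150,430,280,5,"s9.png")
E
```

```text
23.25 [ 1.3 31.4 -1.6 56.9 -0.  -0.5] [653.1  14.9 101.7] yaw 91.77 w 10.7 F [ 0.4 -0.7 -0.7]
```

View pics/s9.png

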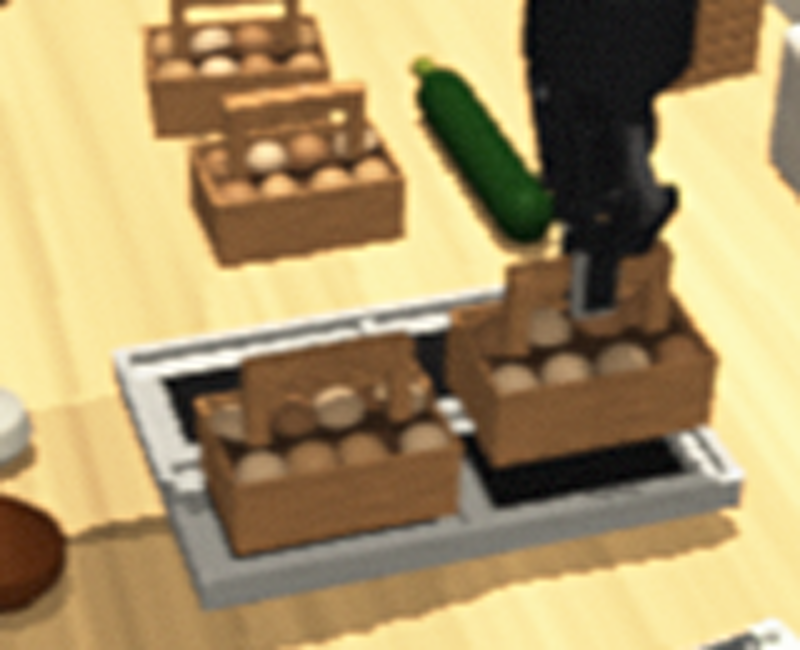

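Request:
{"op": "jog_arm", "data": {"plan": [{"tx": 0, "ty": 0, "tz": -2, "twist": 0, "fingers": -1}, {"tx": 0, "ty": 0, "tz": -0.8, "twist": 0, "fingers": -1}, {"tx": 0, "ty": 0, "tz": -0.3, "twist": 0, "fingers": -1}, {"tx": 0, "ty": 0, "tz": 0, "twist": 0, "fingers": -1}, {"tx": 0, "ty": 0, "tz": 0, "twist": 0, "fingers": -1}]}}

```text
time: 23.8
position: [0.6522, 0.0151, 0.0704]
orientation: [[-0.031, 1.0, 0.001], [1.0, 0.031, 0.0], [0.0, 0.001, -1.0]]
wrist_force: [-3.6, 0.8, 5.1]
grip_width: 0.011
```

Request:
{"op": "jog_arm", "data": {"plan": [{"tx": 0, "ty": 0, "tz": 0, "twist": 0, "fingers": -0.4}, {"tx": 0, "ty": 0, "tz": 0, "twist": 0, "fingers": 0}, {"tx": 0, "ty": 0, "tz": 0, "twist": 0, "fingers": 0.1}, {"tx": 0, "ty": 0, "tz": 0, "twist": 0, "fingers": 0.1}, {"tx": 0, "ty": 0, "tz": 2, "twist": 0, "fingers": 0.1}, {"tx": 0, "ty": 0, "tz": 4, "twist": 0, "fingers": 0.1}, {"tx": -1.27, "ty": 4.24, "tz": 0, "twist": 0, "fingers": 0.1}, {"tx": -1.27, "ty": 4.24, "tz": 0, "twist": 0, "fingers": 0.1}, {"tx": -1.27, "ty": 4.24, "tz": 0, "twist": 0, "fingers": 0.1}, {"tx": -1.27, "ty": 4.24, "tz": 0, "twist": 0, "fingers": 0.1}, {"tx": -1.27, "ty": 4.24, "tz": 0, "twist": 0, "fingers": 0.1}, {"tx": -1.27, "ty": 4.24, "tz": 0, "twist": 0, "fingers": 0.1}, {"tx": 0, "ty": 0, "tz": 0, "twist": 0, "fingers": 0.1}, {"tx": 0, "ty": 0, "tz": 0, "twist": 0, "fingers": 0.1}]}}

```text
time: 25.2
position: [0.5754, 0.27, 0.1286]
orientation: [[-0.033, 0.999, -0.0], [0.999, 0.033, -0.001], [-0.001, -0.0, -1.0]]
wrist_force: [-0.0, -0.2, 0.9]
grip_width: 0.0473
```

```bash
python3 st.py;python3 - <<'E'
from h import *
p,d=read_camera("side");crop(p,230,130,430,280,4,"s10.png")
E
python3 look.py d
```

```text
25.2 [25.2 28.8 -2.  59.2 -0.  23.3] [575.4 270.  128.6] yaw 91.89 w 47.3 F [-0.  -0.2  0.9]
new on rest
{'px': (np.float64(390.6), np.float64(180.0)), 'rc': (633.7, -157.1), 'wh': (102.2, 26.3), 'ang': 11.5, 'cen': array([ 631.1, -157.8]), 'pca': np.float64(11.4), 'n': 418}
handles
{'px': (np.float64(318.1), np.float64(217.1)), 'rc': (529.0, 17.8), 'wh': (84.4, 12.0), 'ang': 1.8, 'cen': array([529.5,  17.8]), 'pca': np.float64(1.7), 'n': 204}
{'px': (np.float64(206.6), np.float64(204.7)), 'rc': (560.2, 268.8), 'wh': (48.8, 13.6), 'ang': 1.5, 'cen': array([559.6, 269.5]), 'pca': np.float64(3.5), 'n': 136}
{'px': (np.float64(319.3), np.float64(164.4)), 'rc': (651.6, 14.6), 'wh': (87.6, 12.1), 'ang': 1.7, 'cen': array([651.5,  14.5]), 'pca': np.float64(1.8), 'n': 200}
```

View pics/s10.png

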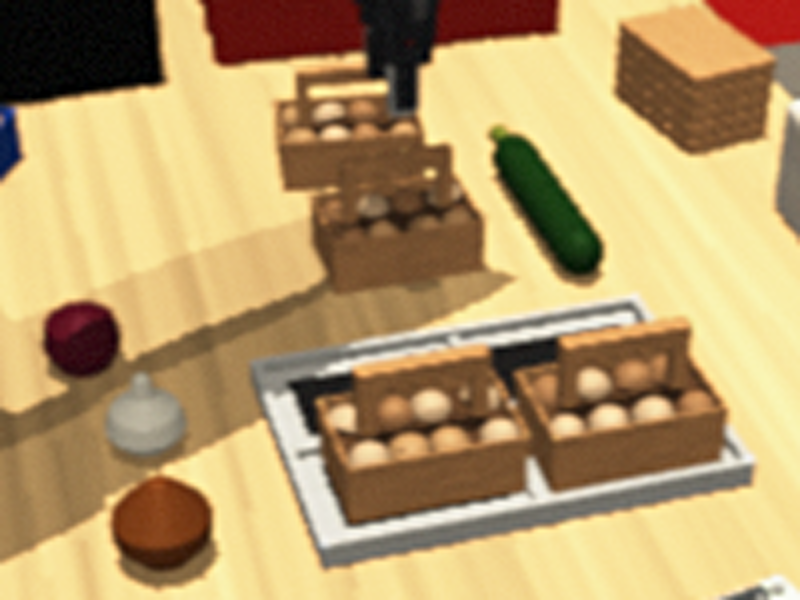

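Request:
{"op": "jog_arm", "data": {"plan": [{"tx": 0.1, "ty": 0, "tz": -3, "twist": 0, "fingers": 0.1}, {"tx": 0, "ty": 0, "tz": -2.5, "twist": 0, "fingers": 0.1}, {"tx": 0, "ty": 0, "tz": -1.4, "twist": 0, "fingers": 0.1}, {"tx": 0, "ty": 0, "tz": 0, "twist": 0, "fingers": 0.1}, {"tx": 0, "ty": 0, "tz": 0, "twist": 0, "fingers": 0.1}, {"tx": 0, "ty": 0, "tz": 0, "twist": 0, "fingers": -0.4}, {"tx": 0, "ty": 0, "tz": 0, "twist": 0, "fingers": -1}, {"tx": 0, "ty": 0, "tz": 0, "twist": 0, "fingers": -1}, {"tx": 0, "ty": 0, "tz": 0, "twist": 0, "fingers": -1}, {"tx": 0, "ty": 0, "tz": 0, "twist": 0, "fingers": -1}, {"tx": 0, "ty": 0, "tz": 0, "twist": 0, "fingers": -1}]}}

```text
time: 26.4
position: [0.5775, 0.2697, 0.0606]
orientation: [[-0.031, 1.0, 0.002], [1.0, 0.031, 0.001], [0.001, 0.002, -1.0]]
wrist_force: [-0.0, 1.0, 3.7]
grip_width: 0.0113
```

```bash
python3 st.py
```

```text
26.4 [25.  31.9 -7.4 50.5  0.  23.3] [577.5 269.7  60.6] yaw 91.77 w 11.3 F [-0.   1.   3.7]
```

Request:
{"op": "jog_arm", "data": {"plan": [{"tx": 0, "ty": 0, "tz": 1, "twist": 0, "fingers": -1}, {"tx": 0, "ty": 0, "tz": 3, "twist": 0, "fingers": -1}, {"tx": 0, "ty": 0, "tz": 4, "twist": 0, "fingers": -1}, {"tx": 0, "ty": 0, "tz": 2, "twist": 0, "fingers": -1}, {"tx": 1.45, "ty": -3.3, "tz": 0, "twist": 0, "fingers": -1}, {"tx": 1.45, "ty": -3.3, "tz": 0, "twist": 0, "fingers": -1}, {"tx": 1.45, "ty": -3.3, "tz": 0, "twist": 0, "fingers": -1}, {"tx": 1.45, "ty": -3.3, "tz": 0, "twist": 0, "fingers": -1}, {"tx": 1.45, "ty": -3.25, "tz": 0, "twist": 0, "fingers": -1}, {"tx": 0, "ty": 0, "tz": -2, "twist": 0, "fingers": -1}, {"tx": 0, "ty": 0, "tz": -3, "twist": 0, "fingers": -1}, {"tx": 0, "ty": 0, "tz": -1, "twist": 0, "fingers": -1}, {"tx": 0, "ty": 0, "tz": 0, "twist": 0, "fingers": -1}, {"tx": 0, "ty": 0, "tz": 0, "twist": 0, "fingers": -1}, {"tx": 0, "ty": 0, "tz": 0, "twist": 0, "fingers": -1}]}}

```text
time: 27.9
position: [0.6503, 0.1052, 0.1014]
orientation: [[-0.031, 1.0, 0.003], [1.0, 0.031, 0.0], [0.0, 0.003, -1.0]]
wrist_force: [0.2, 0.5, -1.3]
grip_width: 0.0107
```

```bash
python3 st.py;python3 - <<'E'
from h import *
p,d=read_camera("side");crop(p,270,150,430,280,5,"s11.png")
E
```

```text
27.9 [ 9.2 31.9 -0.7 57.3 -0.   7.4] [650.3 105.2 101.4] yaw 91.79 w 10.7 F [ 0.2  0.5 -1.3]
```

View pics/s11.png

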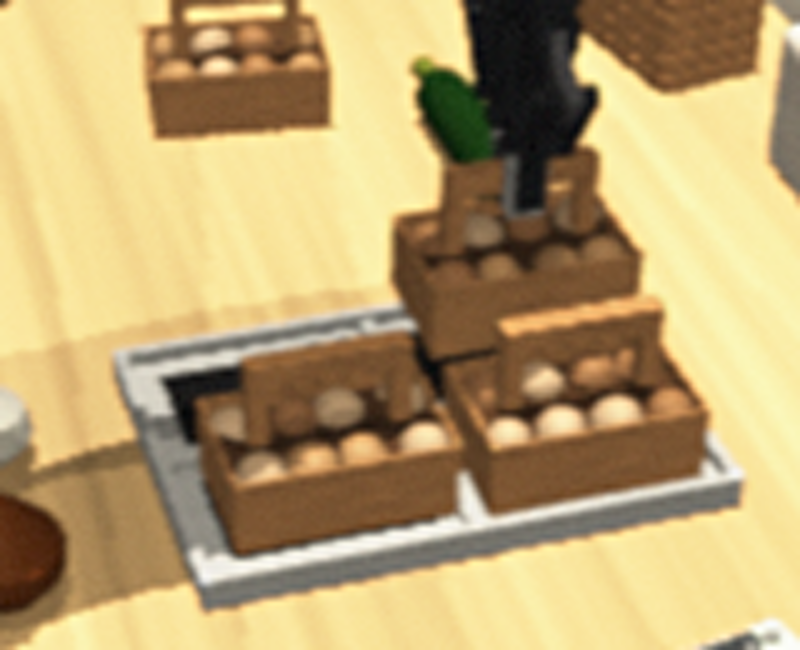

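Request:
{"op": "jog_arm", "data": {"plan": [{"tx": 0, "ty": 0, "tz": -2, "twist": 0, "fingers": -1}, {"tx": 0, "ty": 0, "tz": -0.8, "twist": 0, "fingers": -1}, {"tx": 0, "ty": 0, "tz": -0.3, "twist": 0, "fingers": -1}, {"tx": 0, "ty": 0, "tz": 0, "twist": 0, "fingers": -1}, {"tx": 0, "ty": 0, "tz": 0, "twist": 0, "fingers": -1}]}}

```text
time: 28.45
position: [0.6492, 0.1052, 0.0705]
orientation: [[-0.031, 1.0, 0.001], [1.0, 0.031, 0.001], [0.001, 0.001, -1.0]]
wrist_force: [-4.4, 0.6, 5.7]
grip_width: 0.0108
```

Request:
{"op": "jog_arm", "data": {"plan": [{"tx": 0, "ty": 0, "tz": 0, "twist": 0, "fingers": -0.4}, {"tx": 0, "ty": 0, "tz": 0, "twist": 0, "fingers": 0}, {"tx": 0, "ty": 0, "tz": 0, "twist": 0, "fingers": 0.1}, {"tx": 0, "ty": 0, "tz": 0, "twist": 0, "fingers": 0.1}, {"tx": 0, "ty": 0, "tz": 2, "twist": 0, "fingers": 0.1}, {"tx": 0, "ty": 0, "tz": 4, "twist": 0, "fingers": 0.1}, {"tx": -1.08, "ty": 4.34, "tz": 0, "twist": -1.13, "fingers": 0.1}, {"tx": -1.08, "ty": 4.34, "tz": 0, "twist": -1.13, "fingers": 0.1}, {"tx": -1.08, "ty": 4.34, "tz": 0, "twist": -1.13, "fingers": 0.1}, {"tx": -1.08, "ty": 4.34, "tz": 0, "twist": -1.13, "fingers": 0.1}, {"tx": -1.08, "ty": 4.34, "tz": 0, "twist": -1.13, "fingers": 0.1}, {"tx": -1.08, "ty": 4.34, "tz": 0, "twist": -1.13, "fingers": 0.1}, {"tx": -1.08, "ty": 4.34, "tz": 0, "twist": -1.13, "fingers": 0.1}, {"tx": 0, "ty": 0, "tz": 0, "twist": 0, "fingers": 0.1}, {"tx": 0, "ty": 0, "tz": 0, "twist": 0, "fingers": 0.1}]}}

```text
time: 29.95
position: [0.5731, 0.4095, 0.1283]
orientation: [[0.105, 0.994, -0.0], [0.994, -0.105, -0.001], [-0.001, -0.0, -1.0]]
wrist_force: [0.8, -0.3, -0.2]
grip_width: 0.047
```

```bash
python3 st.py;python3 - <<'E'
from h import *
p,d=read_camera("side");crop(p,230,130,430,280,4,"s12.png")
E
python3 look.py e
```

```text
29.95 [35.6 35.6 10.3 64.7 -0.  41.6] [573.1 409.5 128.3] yaw 83.99 w 47.0 F [ 0.8 -0.3 -0.2]
new on rest
{'px': (np.float64(390.7), np.float64(179.8)), 'rc': (634.0, -157.2), 'wh': (102.7, 26.8), 'ang': 11.5, 'cen': array([ 631.5, -157.8]), 'pca': np.float64(11.4), 'n': 428}
handles
{'px': (np.float64(318.1), np.float64(217.2)), 'rc': (528.9, 17.8), 'wh': (84.5, 12.0), 'ang': 1.8, 'cen': array([529.3,  17.8]), 'pca': np.float64(1.7), 'n': 202}
{'px': (np.float64(144.0), np.float64(207.9)), 'rc': (555.4, 412.2), 'wh': (41.6, 17.3), 'ang': -2.7, 'cen': array([553.5, 412.3]), 'pca': np.float64(-0.8), 'n': 130}
{'px': (np.float64(279.6), np.float64(165.7)), 'rc': (649.7, 105.1), 'wh': (87.5, 13.4), 'ang': 2.1, 'cen': array([649.2, 104.9]), 'pca': np.float64(1.7), 'n': 220}
{'px': (np.float64(319.3), np.float64(164.3)), 'rc': (651.6, 14.6), 'wh': (87.4, 12.1), 'ang': 1.7, 'cen': array([651.7,  14.5]), 'pca': np.float64(1.7), 'n': 200}
```

View pics/s12.png

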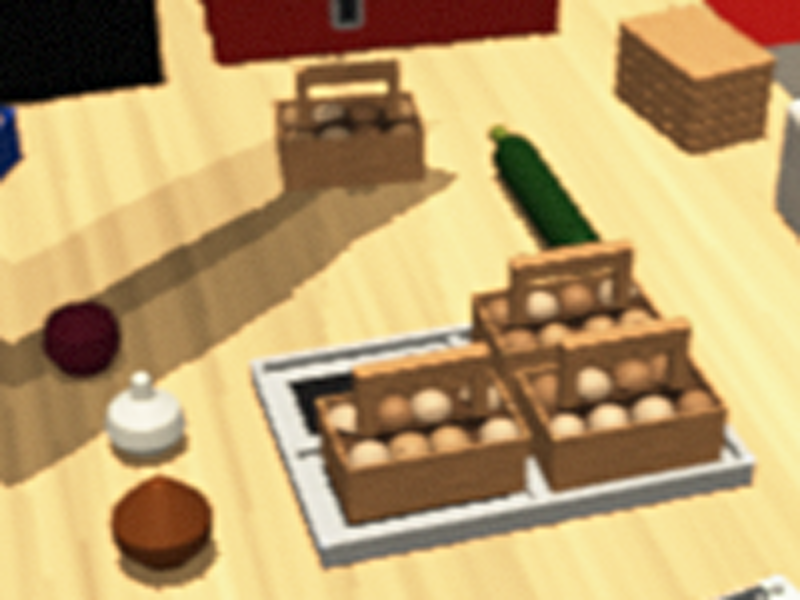

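Request:
{"op": "jog_arm", "data": {"plan": [{"tx": 0.05, "ty": 0, "tz": -3, "twist": 0, "fingers": 0.1}, {"tx": 0, "ty": 0, "tz": -2.5, "twist": 0, "fingers": 0.1}, {"tx": 0, "ty": 0, "tz": -1.4, "twist": 0, "fingers": 0.1}, {"tx": 0, "ty": 0, "tz": 0, "twist": 0, "fingers": 0.1}, {"tx": 0, "ty": 0, "tz": 0, "twist": 0, "fingers": 0.1}, {"tx": 0, "ty": 0, "tz": 0, "twist": 0, "fingers": -0.4}, {"tx": 0, "ty": 0, "tz": 0, "twist": 0, "fingers": -1}, {"tx": 0, "ty": 0, "tz": 0, "twist": 0, "fingers": -1}, {"tx": 0, "ty": 0, "tz": 0, "twist": 0, "fingers": -1}, {"tx": 0, "ty": 0, "tz": 0, "twist": 0, "fingers": -1}, {"tx": 0, "ty": 0, "tz": 0, "twist": 0, "fingers": -1}]}}

```text
time: 31.15
position: [0.5749, 0.4094, 0.0609]
orientation: [[0.107, 0.994, 0.002], [0.994, -0.107, 0.002], [0.002, 0.002, -1.0]]
wrist_force: [1.5, 2.5, 3.9]
grip_width: 0.0109
```

```bash
python3 st.py
```

```text
31.15 [35.4 38.   4.5 56.3  0.  41.6] [574.9 409.4  60.9] yaw 83.87 w 10.9 F [1.5 2.5 3.9]
```

Request:
{"op": "jog_arm", "data": {"plan": [{"tx": 0, "ty": 0, "tz": 1, "twist": 0, "fingers": -1}, {"tx": 0, "ty": 0, "tz": 3, "twist": 0, "fingers": -1}, {"tx": 0, "ty": 0, "tz": 4, "twist": 0, "fingers": -1}, {"tx": 0, "ty": 0, "tz": 2, "twist": 0, "fingers": -1}, {"tx": -0.79, "ty": -4.4, "tz": 0, "twist": 1.13, "fingers": -1}, {"tx": -0.79, "ty": -4.4, "tz": 0, "twist": 1.13, "fingers": -1}, {"tx": -0.79, "ty": -4.4, "tz": 0, "twist": 1.13, "fingers": -1}, {"tx": -0.79, "ty": -4.4, "tz": 0, "twist": 1.13, "fingers": -1}, {"tx": -0.79, "ty": -4.4, "tz": 0, "twist": 1.13, "fingers": -1}, {"tx": -0.79, "ty": -4.4, "tz": 0, "twist": 1.13, "fingers": -1}, {"tx": -0.77, "ty": -4.35, "tz": 0, "twist": 1.13, "fingers": -1}, {"tx": 0, "ty": 0, "tz": -2, "twist": 0, "fingers": -1}, {"tx": 0, "ty": 0, "tz": -3, "twist": 0, "fingers": -1}, {"tx": 0, "ty": 0, "tz": -1, "twist": 0, "fingers": -1}, {"tx": 0, "ty": 0, "tz": 0, "twist": 0, "fingers": -1}, {"tx": 0, "ty": 0, "tz": 0, "twist": 0, "fingers": -1}, {"tx": 0, "ty": 0, "tz": 0, "twist": 0, "fingers": -1}]}}

```text
time: 32.85
position: [0.5201, 0.1015, 0.1009]
orientation: [[-0.031, 1.0, 0.002], [1.0, 0.031, 0.0], [0.0, 0.002, -1.0]]
wrist_force: [0.6, -0.4, -3.2]
grip_width: 0.0106
```

```bash
python3 st.py;python3 - <<'E'
from h import *
p,d=read_camera("side");crop(p,270,150,430,280,5,"s13.png")
E
```

```text
32.85 [ 11.   20.4 -20.6  48.9  -0.    9.2] [520.1 101.5 100.9] yaw 91.79 w 10.6 F [ 0.6 -0.4 -3.2]
```

View pics/s13.png

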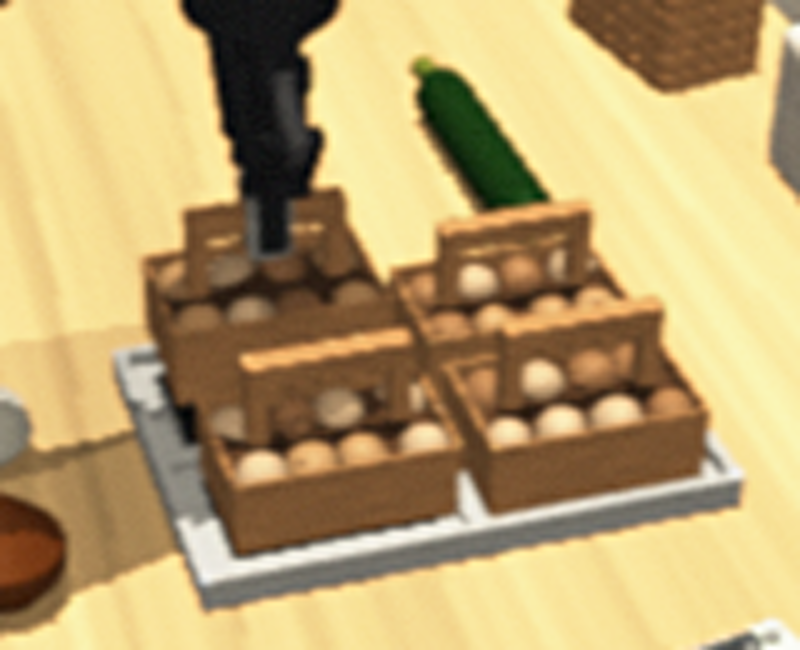

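Request:
{"op": "jog_arm", "data": {"plan": [{"tx": 0, "ty": 0, "tz": -2, "twist": 0, "fingers": -1}, {"tx": 0, "ty": 0, "tz": -0.8, "twist": 0, "fingers": -1}, {"tx": 0, "ty": 0, "tz": -0.25, "twist": 0, "fingers": -1}, {"tx": 0, "ty": 0, "tz": 0, "twist": 0, "fingers": -1}, {"tx": 0, "ty": 0, "tz": 0, "twist": 0, "fingers": -1}, {"tx": 0, "ty": 0, "tz": 0, "twist": 0, "fingers": -0.4}, {"tx": 0, "ty": 0, "tz": 0, "twist": 0, "fingers": 0}, {"tx": 0, "ty": 0, "tz": 0, "twist": 0, "fingers": 0.1}, {"tx": 0, "ty": 0, "tz": 0, "twist": 0, "fingers": 0.1}, {"tx": 0, "ty": 0, "tz": 2, "twist": 0, "fingers": 0.1}, {"tx": 0, "ty": 0, "tz": 4, "twist": 0, "fingers": 0.1}, {"tx": 0, "ty": 0, "tz": 4, "twist": 0, "fingers": 0.1}]}}

```text
time: 34.1
position: [0.5182, 0.1007, 0.1696]
orientation: [[-0.031, 1.0, -0.002], [1.0, 0.031, -0.001], [-0.001, -0.002, -1.0]]
wrist_force: [0.5, -0.3, 0.0]
grip_width: 0.047
```

Request:
{"op": "jog_arm", "data": {"plan": [{"tx": -0.4, "ty": -4.5, "tz": 0, "twist": 0, "fingers": -0.4}, {"tx": -0.4, "ty": -4.5, "tz": 0, "twist": 0, "fingers": -0.4}, {"tx": -0.4, "ty": -4.5, "tz": 0, "twist": 0, "fingers": -1}, {"tx": -0.4, "ty": -4.5, "tz": 0, "twist": 0, "fingers": -1}, {"tx": -0.4, "ty": -4.5, "tz": 0, "twist": 0, "fingers": -1}, {"tx": -0.4, "ty": -4.5, "tz": 0, "twist": 0, "fingers": -1}, {"tx": -0.4, "ty": -4.5, "tz": 0, "twist": 0, "fingers": -1}, {"tx": -0.4, "ty": -4.5, "tz": 0, "twist": 0, "fingers": -1}, {"tx": -0.4, "ty": -4.5, "tz": 0, "twist": 0, "fingers": -1}, {"tx": -0.2, "ty": -3, "tz": 0, "twist": 0, "fingers": -1}, {"tx": -0.2, "ty": -3.3, "tz": 0, "twist": 0, "fingers": -1}, {"tx": 0, "ty": 0, "tz": 0, "twist": 0, "fingers": -1}, {"tx": 0, "ty": 0, "tz": 0, "twist": 0, "fingers": -1}]}}

```text
time: 35.4
position: [0.4787, -0.3675, 0.1688]
orientation: [[-0.029, 1.0, -0.001], [1.0, 0.029, 0.001], [0.001, -0.0, -1.0]]
wrist_force: [0.8, 0.4, 0.1]
grip_width: -0.0
```

```bash
python3 st.py;python3 look.py f; python3 - <<'E'
from h import *
p,d=read_camera("side");crop(p,220,150,480,400,3,"s14.png")
p,d=read_camera("top");P=cloud("top",d);Z=P[...,2];crop(p,250,135,420,265,4,"t5.png")
for u0,u1,v0,v1 in((305,335,190,250),(305,335,140,185),(265,295,190,250),(265,295,140,185)):
    m=np.zeros(Z.shape,bool);m[v0:v1,u0:u1]=1;X=P[m&(Z>.088)&(Z<.12)];print("handle z",X.mean(0).round(4))
E
```

```text
35.4 [-37.5  24.3  -3.2  62.5   0.  -39.2] [ 478.7 -367.5  168.8] yaw 91.67 w -0.0 F [0.8 0.4 0.1]
new on rest
{'px': (np.float64(390.7), np.float64(179.8)), 'rc': (634.0, -157.4), 'wh': (102.7, 27.2), 'ang': 11.4, 'cen': array([ 631.6, -158. ]), 'pca': np.float64(11.4), 'n': 435}
handles
{'px': (np.float64(281.2), np.float64(221.9)), 'rc': (519.1, 100.4), 'wh': (82.4, 14.0), 'ang': 1.9, 'cen': array([519.2, 100.8]), 'pca': np.float64(2.1), 'n': 216}
{'px': (np.float64(318.1), np.float64(217.2)), 'rc': (528.9, 17.8), 'wh': (84.6, 12.0), 'ang': 1.8, 'cen': array([529.3,  17.8]), 'pca': np.float64(1.8), 'n': 205}
{'px': (np.float64(279.6), np.float64(165.8)), 'rc': (649.7, 105.1), 'wh': (87.5, 13.4), 'ang': 2.1, 'cen': array([648.9, 105. ]), 'pca': np.float64(1.9), 'n': 217}
{'px': (np.float64(319.3), np.float64(164.2)), 'rc': (651.6, 14.6), 'wh': (87.4, 12.1), 'ang': 1.7, 'cen': array([652.1,  14.5]), 'pca': np.float64(1.8), 'n': 197}
handle z [0.5289 0.0179 0.0951]
handle z [0.6513 0.0146 0.0953]
handle z [0.5183 0.1003 0.0951]
handle z [0.6483 0.1045 0.0949]
```

View pics/s14.png

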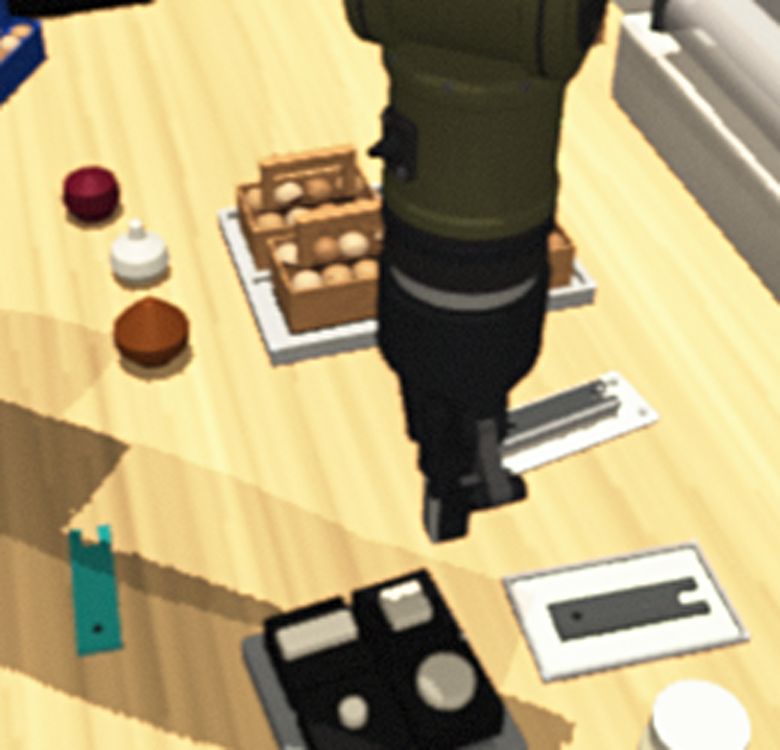

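View pics/t5.png

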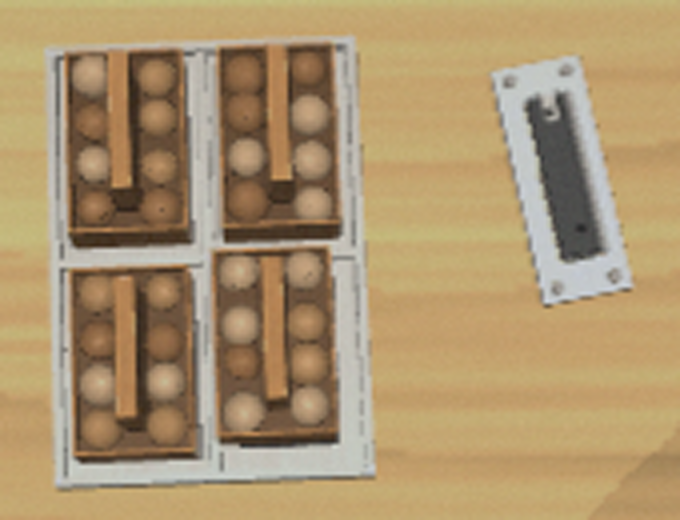

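Punnet handles are all at z≈95 mm, so all four stand on the bay floors. The one in bay 0 sits about 8 mm off centre, within tolerance. Both blades are in place. Now the power key at (489,239), with shut fingers.

Request:
{"op": "jog_arm", "data": {"plan": [{"tx": 0.2, "ty": -0.4, "tz": -4, "twist": 0, "fingers": -1}, {"tx": 0.15, "ty": -0.4, "tz": -4, "twist": 0, "fingers": -1}, {"tx": 0, "ty": 0, "tz": -2, "twist": 0, "fingers": -1}, {"tx": 0, "ty": 0, "tz": 0, "twist": 0, "fingers": -1}, {"tx": 0, "ty": 0, "tz": 0, "twist": 0, "fingers": -1}, {"tx": 0, "ty": 0, "tz": 0, "twist": 0, "fingers": -1}]}}

```text
time: 36.15
position: [0.484, -0.3754, 0.0712]
orientation: [[-0.032, 0.999, 0.003], [1.0, 0.032, -0.002], [-0.002, 0.003, -1.0]]
wrist_force: [-0.5, -0.9, 0.3]
grip_width: 0.0001
```

```bash
python3 st.py; python3 - <<'E'
from h import *
p,d=read_camera("side");crop(p,290,300,410,420,5,"s15.png")
E
```

```text
36.15 [-37.8  29.1 -10.8  49.9   0.  -39.6] [ 484.  -375.4   71.2] yaw 91.81 w 0.1 F [-0.5 -0.9  0.3]
```

View pics/s15.png

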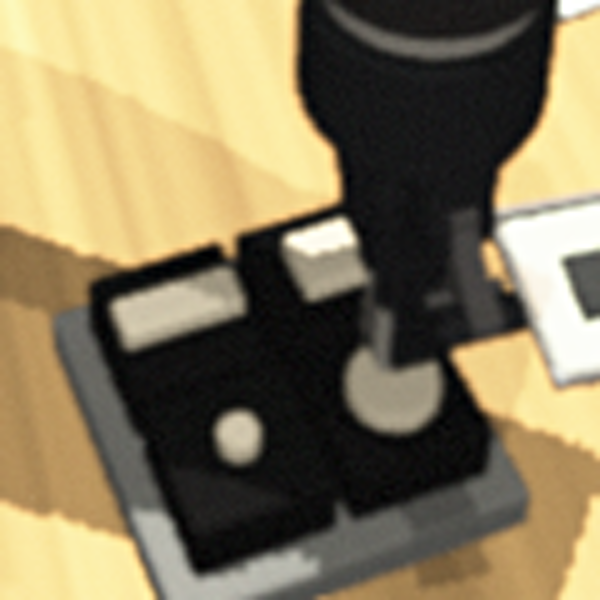

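Request:
{"op": "jog_arm", "data": {"plan": [{"tx": 0, "ty": 0, "tz": -1.0, "twist": 0, "fingers": -1}, {"tx": 0, "ty": 0, "tz": -0.5, "twist": 0, "fingers": -1}, {"tx": 0, "ty": 0, "tz": -0.3, "twist": 0, "fingers": -1}, {"tx": 0, "ty": 0, "tz": -0.25, "twist": 0, "fingers": -1}, {"tx": 0, "ty": 0, "tz": 0, "twist": 0, "fingers": -1}, {"tx": 0, "ty": 0, "tz": 0, "twist": 0, "fingers": -1}, {"tx": 0, "ty": 0, "tz": 0, "twist": 0, "fingers": -1}]}}

```text
time: 36.9
position: [0.483, -0.3753, 0.05]
orientation: [[-0.031, 1.0, 0.001], [1.0, 0.031, -0.001], [-0.001, 0.001, -1.0]]
wrist_force: [-0.5, 0.7, 8.9]
grip_width: -0.0002
```

8.9 N at z = 50 mm, so the power key was fully down. Next is the seal key.

Request:
{"op": "jog_arm", "data": {"plan": [{"tx": 0, "ty": 0, "tz": 1, "twist": 0, "fingers": -1}, {"tx": 0, "ty": 0, "tz": 2, "twist": 0, "fingers": -1}, {"tx": -0.4, "ty": 2.8, "tz": 0, "twist": 0, "fingers": -1}, {"tx": -0.35, "ty": 2.75, "tz": 0, "twist": 0, "fingers": -1}, {"tx": 0, "ty": 0, "tz": 0, "twist": 0, "fingers": -1}, {"tx": 0, "ty": 0, "tz": 0, "twist": 0, "fingers": -1}]}}

```text
time: 37.5
position: [0.4748, -0.3191, 0.0789]
orientation: [[-0.032, 1.0, -0.001], [1.0, 0.032, -0.0], [-0.0, -0.001, -1.0]]
wrist_force: [0.4, -0.7, -0.2]
grip_width: 0.0002
```

```bash
python3 st.py; python3 - <<'E'
from h import *
p,d=read_camera("side");crop(p,290,300,410,420,5,"s16.png")
E
```

```text
37.5 [-33.9  25.4 -16.1  48.5  -0.  -35.7] [ 474.8 -319.1   78.9] yaw 91.81 w 0.2 F [ 0.4 -0.7 -0.2]
```

View pics/s16.png

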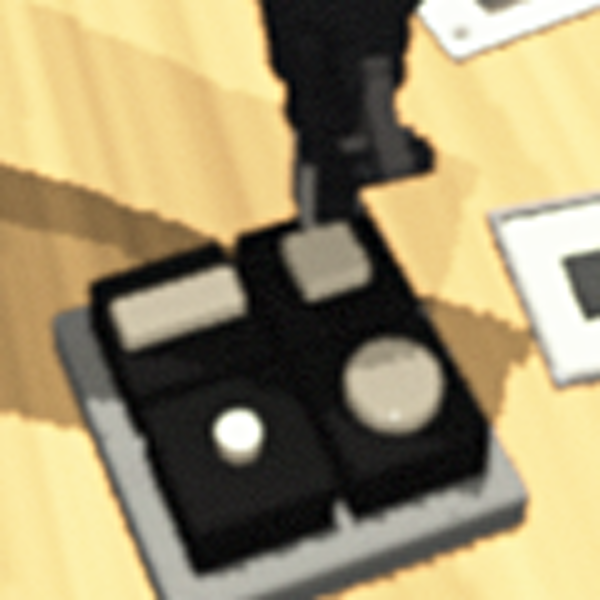

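The power key is back up and the tool is over the seal key.

Request:
{"op": "jog_arm", "data": {"plan": [{"tx": 0, "ty": 0, "tz": -1.7, "twist": 0, "fingers": -1}, {"tx": 0, "ty": 0, "tz": -0.6, "twist": 0, "fingers": -1}, {"tx": 0, "ty": 0, "tz": -0.4, "twist": 0, "fingers": -1}, {"tx": 0, "ty": 0, "tz": -0.25, "twist": 0, "fingers": -1}, {"tx": 0, "ty": 0, "tz": 0, "twist": 0, "fingers": -1}, {"tx": 0, "ty": 0, "tz": 0, "twist": 0, "fingers": -1}, {"tx": 0, "ty": 0, "tz": 0, "twist": 0, "fingers": -1}]}}

```text
time: 38.25
position: [0.4749, -0.3202, 0.0501]
orientation: [[-0.03, 1.0, -0.0], [1.0, 0.03, -0.001], [-0.001, -0.0, -1.0]]
wrist_force: [-2.8, -0.1, 6.1]
grip_width: 0.0003
```

Request:
{"op": "jog_arm", "data": {"plan": [{"tx": 0, "ty": 0, "tz": 1, "twist": 0, "fingers": -1}, {"tx": 0, "ty": 0, "tz": 2, "twist": 0, "fingers": -1}, {"tx": -2.75, "ty": -0.3, "tz": 0, "twist": 0, "fingers": -1}, {"tx": -2.75, "ty": -0.3, "tz": 0, "twist": 0, "fingers": -1}, {"tx": 0, "ty": 0, "tz": 0, "twist": 0, "fingers": -1}, {"tx": 0, "ty": 0, "tz": 0, "twist": 0, "fingers": -1}]}}

```text
time: 38.85
position: [0.4202, -0.3257, 0.0798]
orientation: [[-0.03, 1.0, 0.001], [1.0, 0.03, 0.0], [0.0, 0.001, -1.0]]
wrist_force: [0.2, 0.5, 0.0]
grip_width: -0.0001
```

```bash
python3 st.py; python3 - <<'E'
from h import *
p,d=read_camera("side");crop(p,290,300,410,420,5,"s17.png")
E
```

```text
38.85 [-37.8  21.8 -22.   46.1   0.  -39.5] [ 420.2 -325.7   79.8] yaw 91.71 w -0.1 F [0.2 0.5 0. ]
```

View pics/s17.png

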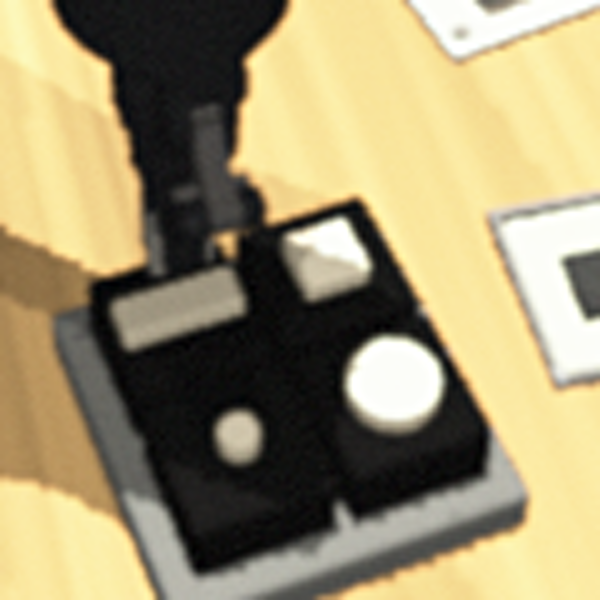

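Request:
{"op": "jog_arm", "data": {"plan": [{"tx": 0, "ty": 0, "tz": -1.8, "twist": 0, "fingers": -1}, {"tx": 0, "ty": 0, "tz": -0.6, "twist": 0, "fingers": -1}, {"tx": 0, "ty": 0, "tz": -0.4, "twist": 0, "fingers": -1}, {"tx": 0, "ty": 0, "tz": -0.25, "twist": 0, "fingers": -1}, {"tx": 0, "ty": 0, "tz": 0, "twist": 0, "fingers": -1}, {"tx": 0, "ty": 0, "tz": 0, "twist": 0, "fingers": -1}, {"tx": 0, "ty": 0, "tz": 0, "twist": 0, "fingers": -1}]}}

```text
time: 39.6
position: [0.4209, -0.3255, 0.05]
orientation: [[-0.031, 1.0, 0.001], [1.0, 0.031, -0.0], [-0.0, 0.001, -1.0]]
wrist_force: [-1.6, 2.3, 8.0]
grip_width: -0.0002
```

Request:
{"op": "jog_arm", "data": {"plan": [{"tx": 0, "ty": 0, "tz": 1, "twist": 0, "fingers": -1}, {"tx": 0, "ty": 0, "tz": 3, "twist": 0, "fingers": -1}, {"tx": 0, "ty": 0, "tz": 5, "twist": 0, "fingers": -1}, {"tx": 0, "ty": 0, "tz": 5, "twist": 0, "fingers": -1}, {"tx": -2.5, "ty": -3, "tz": 0, "twist": 0, "fingers": -1}, {"tx": -2.5, "ty": -3, "tz": 0, "twist": 0, "fingers": -1}, {"tx": 0, "ty": 0, "tz": 0, "twist": 0, "fingers": -1}, {"tx": 0, "ty": 0, "tz": 0, "twist": 0, "fingers": -1}]}}

```text
time: 40.4
position: [0.3696, -0.3859, 0.1891]
orientation: [[-0.029, 1.0, 0.0], [1.0, 0.029, 0.0], [0.0, 0.0, -1.0]]
wrist_force: [0.3, 0.1, -0.5]
grip_width: 0.0001
```

```bash
python3 st.py;python3 look.py g; python3 - <<'E'
from h import *
p,d=read_camera("side");cv2.imwrite("pics/s18.png",p)
E
```

```text
40.4 [-46.2  17.  -11.4  61.6   0.  -47.9] [ 369.6 -385.9  189.1] yaw 91.65 w 0.1 F [ 0.3  0.1 -0.5]
new on rest
{'px': (np.float64(390.8), np.float64(179.5)), 'rc': (634.1, -157.7), 'wh': (103.7, 27.8), 'ang': 11.3, 'cen': array([ 632.4, -158.2]), 'pca': np.float64(11.2), 'n': 459}
handles
{'px': (np.float64(281.2), np.float64(221.9)), 'rc': (518.0, 100.3), 'wh': (84.6, 14.0), 'ang': 2.0, 'cen': array([519.1, 100.8]), 'pca': np.float64(2.2), 'n': 215}
{'px': (np.float64(318.1), np.float64(217.2)), 'rc': (528.9, 17.8), 'wh': (84.5, 12.0), 'ang': 1.8, 'cen': array([529.3,  17.9]), 'pca': np.float64(1.7), 'n': 205}
{'px': (np.float64(279.6), np.float64(165.9)), 'rc': (649.7, 105.1), 'wh': (87.5, 13.4), 'ang': 2.1, 'cen': array([648.7, 105. ]), 'pca': np.float64(2.0), 'n': 216}
{'px': (np.float64(319.3), np.float64(164.3)), 'rc': (651.6, 14.6), 'wh': (87.5, 12.1), 'ang': 1.7, 'cen': array([651.7,  14.5]), 'pca': np.float64(1.8), 'n': 200}
```

View pics/s18.png

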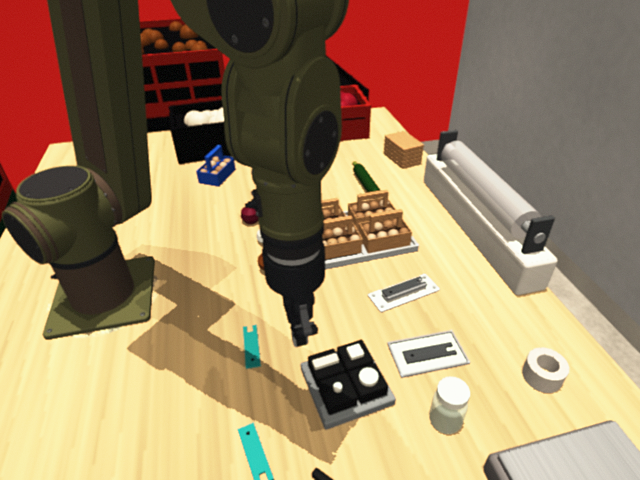

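View pics/top_g.png

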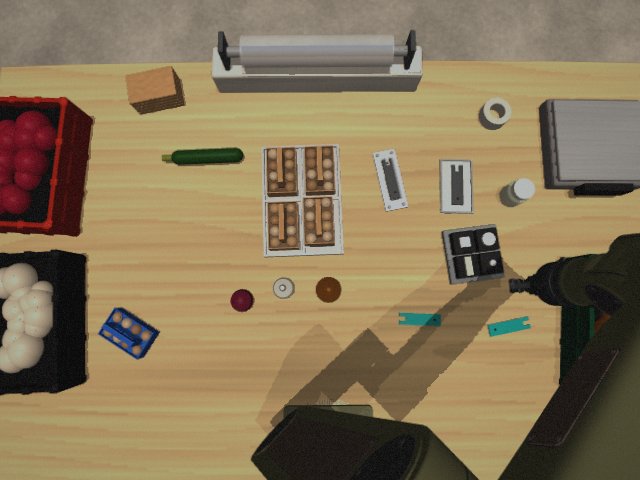

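All four punnets are in bays around (301,198). The new blade is on the rest at (390,180), the old one is in the tray at (456,186), and the keys are up. The arm is clear of everything, so I hand in.

```bash
python3 -c "
from rig import *
print(close_job())"
```

```text
the job is handed in; nothing more can be done
None
```

The job is done and handed in at about 40 s of the 210 s allowed; no verdict is reported.

- **Blades:** The worn blade lies flat in the tray, within about 2 mm of its middle. The new blade lies on the bar with the pin in its notch. Its angle measured about 11.3° against 11.2° for the rest.
- **Punnets:** All four stand in their own bays, square to within about 0.5°. Handle tops at about 95 mm show they are on the bay floors. Three are within about 4 mm of the bay centres.
- **Keys:** I pressed power, then seal, then start. Each went down to 50 mm, its full travel, at 8.9, 6.1 and 8.0 N. All keys looked up afterwards, and the tool never went over the clear key. I did not see the key joint values directly.
- **Last look:** The arm was clear of everything and the loose things were where they started.

**One check disagreed:** the punnet in bay 0 now sits about 8 mm off centre, though I released it about 1 mm off. It was probably knocked or shifted after release. It is still flat and inside the 15 mm limit, so I left it.

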